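# Lock up the oxide box

## Task

Lock the grey box of colouring oxides: shut its lid so that the eye plate lies over the lock's hole, swing the raised shackle round until its free end stands over the eye, and press it down by feel until the hidden pawl has clicked and it stays down by itself when let go. How deep it must go differs from lock to lock: press firmly home, but stop as soon as it meets the firm stop inside and do not force it, and leave the jars, the tile and the wooden rib where they are.

Things in the scene. Friction and masses are not known exactly. Their poses are not given: they have to be found in the camera images.
- box: grey steel box, 150 (x) x 220 (y) x 82 mm high without lid, fixed to the surface, with six small pots inside; origin at the centre of its underside; its -x side (front, toward the robot) carries the brass padlock body, its +x side the lid hinge. A brass padlock body 30 (x) x 64 (y) x 60 mm high is bolted to the front, its middle 96 mm before the box's origin, its top face 75 mm above the surface
- lid (a joint): lid angle in rad: 0 shut, grows as it opens; hinged at the back, a stiff hinge that stays where it is left; starts between 0.35 and 0.7. It can be pushed shut from above on its outer face with a few N, e.g. 90 mm from the hinge, if the fingertips follow the arc of that spot about the hinge (pushed straight down near the hinge they may jam on the slope)
- lid_hinge (a point): middle of the lid's hinge line, at the back top edge of the box, 82 mm above the surface; axes as the box
- lid_front (a point): middle of the lid's front edge, on its top (outer) face, 153 mm from the hinge; the lid is a 3 mm plate. Its steel eye plate (24 mm wide, 3 mm thick, eye 13 mm square) sticks out 30 mm in front of the edge and, lid shut, lies 2.5 mm above the lock's top face with its eye over the hole. Axes turn with the lid
- lock_hole (a point): centre of the mouth of the toe hole in the lock's top face, hole 11.6 mm wide, 18 mm to the box's +y side of the lock's middle; axes as the box
- shackle_top (a point): top of the middle of the shackle's straight bow, to pinch or press from above. The shackle is a U of round 8 mm steel bar, 36 mm between leg centres, bow straight for 14 mm; it stands upright on its captive leg (18 mm to the box's -y side of the lock's middle); raised, its bow top is 62 mm above the lock's top face. z is up; y points along the bow from the captive leg, 18 mm away, to the free leg
- shackle_toe (a point): lowest point of the shackle's free round-ended toe, 36 mm from the captive leg's axis; raised, it is 12 mm above the lock's top face; axes as shackle_top
- shackle_swing (a joint): swing of the shackle about its captive leg in rad, light friction: 0 when the toe stands exactly over eye and hole, positive when swung out to the front (toward the robot; counter-clockwise from above); starts between 0.8 and 1.35, and passes 0 without a stop, down to -0.4. The rounded toe finds the hole by itself within about 2 mm
- shackle (a joint): how far the shackle is pressed down, in m: 0 raised. A spring (3 N, 6 N when deep) lifts it back to 0 unless caught. The catching depth differs from lock to lock, 16 to 36 mm, and cannot be seen. Felt: the spring; for 3 mm the pawl, rising to 9 to 13 N in all; a sudden drop (click); it catches 2 to 3 mm after the drop; about 1 mm on, a firm end stop. Pressing on to 15 to 18 N makes sure
- lock_stop (a joint): how far the lock's inner end stop has been forced in, in m: 0 untouched; it begins to give when the shackle is pressed with about 21 N and is driven 1 mm in at about 25 N, which harms the lock
- tall_jar: white lidded glaze jar, 67 mm wide, 111 mm tall, standing left of the box; origin at the centre of its underside; bystander
- red_lid_jar: glaze jar with red lid, 68 mm wide, 98 mm tall, left of the box; origin at the centre of its underside; bystander
- wooden_rib: flat wooden rib 60 x 98 x 6 mm lying right of the box; origin at the centre of its underside; bystander
- grey_tile: round grey test tile 46 mm wide, 8 mm thick, lying at the left front; origin at the centre of its underside; bystander

How it is judged:
By the outcome, as a careful person would: the job done as asked, in the order asked, and still so for the second after the job is handed in, with the robot touching nothing.
It also fails if it takes over 51 s, if anything falls off the work surface, if the arm or the gripper's body presses on something with over 40 N, if the wrist force passes 120 N, or if a joint passes its speed limit or range.

## Robot

A 6-joint arm with a two-finger parallel gripper is mounted at the origin on a cart in front of the work surface, level with it; the furniture and walls round the work are solid. World frame = base frame: x ahead of the robot, y to its left, z up, the work surface at z = 0. Lengths are in m, angles in rad, forces in N, time in s.
With the tool pointing down it reaches from about 0.35 to 0.975 m from the base axis. Payload 7.1 kg.
Tool frame: the origin (TCP) lies midway between the tips of the shut fingers; the grasp point (between the pads) lies 19 mm behind it; x points along the fingers, y is the direction in which the jaws open and shut, and the axes are right-handed (so a half turn about x gives the same grasp; the last joint's range is limited). The gripper opens to 88 mm and grips with 3 to 60 N. Pads are 20 mm wide; open, the fingers measure 115 mm over their backs; the gripper's body (75 mm by 178 mm) begins 61 mm behind the grasp point.
Start: joints at [-1.185, 0.423, 1.63, -0, 1.089, -0.019], TCP at [0.246, -0.574, 0.223] pointing down, gripper open.
Joint ranges: [-3, 3], [-0.9, 2.11], [0.09, 2.58], [-1.31, 4.45], [0.11, 2.69], [-2.54, 2.54]. Speed limits (rad/s): [2.39, 2.39, 3.01, 3.14, 3.14, 3.14].

## Interface

Orientations are given as a unit quaternion [w, x, y, z].
In Python, from workcell import r gives the robot as it stands.
- The arm moves only by the tool jog_arm, never from a script. Its argument "series" is a list of rows, each an object of numbers: "wx", "wy", "wz": the turn, a rotation vector about the world's x, y, z in rad; "tx", "ty", "tz": the shift along the world's x, y, z in m; "jaw": the closure in counts, from 0 (fully open) to 255 (shut). In form: [{"wx": .., "wy": .., "wz": .., "tx": .., "ty": .., "tz": .., "jaw": ..}, ...]. A call has exactly 5 rows; each row is the pose to reach, as a shift and turn from the pose commanded when the call began; what a row does not reach only later rows make up. A row lasts 1/12 s, in which the tool goes at most 41.7 mm and 7.16 degrees, less where a joint would pass 70% of its speed; a pose out of reach is approached as far as the arm can. A call with a gripper value outside its range is refused whole. The fingers move at their own pace and stop on an object; "squeeze" is the grip in N (left out, the last holds). Time passes only in rows, so rows that repeat a pose let the fingers close, or fill a call up. It gives the time, the measured TCP pose, the force and the opening at its end, in the units of the state.
- r.sense(): the state, without advancing time (a new reading comes with each control period).
- r.grab_frame(name): name is "scene" or "side" or "wrist"; returns the picture (420x560x3 uint8, blue, green, red); there is no depth.
- r.get_calibration(name): a dict with "K" (3x3 intrinsics, pixels), "D" ([k1, k2, p1, p2, k3] as OpenCV has them; the pictures are not rectified), "R" (3x3) and "t" (3): a world point X has camera coordinates R X + t; the wrist camera has in their place "T_tool_cam" (4x4, takes a point from camera to tool coordinates, whose origin is the TCP and whose axes are the tool frame's). Camera axes: x right, y down, z forward; pixel columns grow to the right and rows downward; lengths in m; the calibration is good to about 2 mm. A picture is of the moment at which its call begins: read the wrist's pose just before it. get_calibration takes no time and is no camera call.
- r.job_done(): hands the job in, once; it reports no verdict.
The state is a dict: "clock": time; "joint_positions": joint angles; "qd": joint speeds; "effort": joint torques, N m; "ee_pos": TCP position; "tcp_rot": TCP orientation; "contact_force": force on the tool from outside, world axes, zero at the start; "wrist_torque": the same for the moment, N m; "width": finger opening in m.
Only numpy, scipy, OpenCV 4.12 (cv2) and the standard library are available. Lean on these libraries where they do the work, as an engineer would, in place of code of your own. Each camera call takes 0.05 s, during which the arm holds its last target.

## Working session

There is one attempt and no reset: what is moved stays moved. The work goes in short steps, Python scripts to look and compute and a tool call to move; the robot and the scene stay as the last step left them, time stands still between calls to the robot, and variables do not carry over. Pictures are saved under pics/ and viewed, and the job is handed in when it is done.

Besides the shell and the picture viewer there is one more tool, called after ">>>" in YAML: its name, and indented under it one key for each argument. jog_arm: Moves the arm, as the interface text tells. Its arguments: {"type":"object","properties":{"series":{"type":"array","items":{"type":"object","properties":{"wx":{"type":"number"},"wy":{"type":"number"},"wz":{"type":"number"},"tx":{"type":"number"},"ty":{"type":"number"},"tz":{"type":"number"},"jaw":{"type":"number"}}}},"squeeze":{"type":"number"}},"required":["series"]}

```bash
mkdir -p pics; ls; python3 - <<'E'
from workcell import r
import cv2
s=r.sense();print(s)
for n in ["scene","side","wrist"]:
    cv2.imwrite(f"pics/{n}0.png",r.grab_frame(n)); print(n,r.get_calibration(n))
E
```

```text
pics
{'clock': 0.0, 'joint_positions': array([-1.18499017e+00,  4.23821578e-01,  1.63068605e+00, -1.03984908e-05,
        1.08858690e+00, -1.90302460e-02]), 'qd': array([-6.38454722e-04,  8.18508360e-04, -8.12193181e-04,  3.02579403e-04,
        2.30768314e-05,  1.26736268e-03]), 'effort': array([ 2.50566824e-03, -5.44620967e+01, -2.73665857e+01,  6.43388182e-02,
        2.26182950e-02, -9.73949932e-05]), 'ee_pos': array([ 0.24596383, -0.57396669,  0.22191527]), 'tcp_rot': array([-0.141636  , -0.69256941, -0.14267899,  0.69276948]), 'contact_force': array([-0.63295623,  0.32774586,  0.43963819]), 'wrist_torque': array([-0.00942589,  0.01101945, -0.00747115]), 'width': 0.08775535014825275}
scene {'K': array([[385.0947427 ,   0.        , 283.06946589],
       [  0.        , 385.0947427 , 206.42196576],
       [  0.        ,   0.        ,   1.        ]]), 'D': array([-0.02125047,  0.        ,  0.        ,  0.        ,  0.        ]), 'R': array([[-0.79253118, -0.60971664, -0.01182967],
       [-0.37654402,  0.5045198 , -0.77696485],
       [ 0.4796967 , -0.61131448, -0.62943283]]), 't': 
[... 395 characters left out ...]
   [ 0.14577747,  0.87779986, -0.45630728]]), 't': array([-0.52312979,  0.15004342,  1.1051615 ])}
wrist {'K': array([[369.11018698,   0.        , 282.90543064],
       [  0.        , 369.11018698, 210.87566751],
       [  0.        ,   0.        ,   1.        ]]), 'D': array([-0.08674538,  0.        ,  0.        ,  0.        ,  0.        ]), 'T_tool_cam': array([[ 9.25351100e-05, -2.39865280e-01,  9.70806180e-01,
        -1.62357362e-01],
       [ 9.99999990e-01,  1.27994518e-04, -6.36931134e-05,
         1.28873585e-03],
       [-1.08980103e-04,  9.70806176e-01,  2.39865290e-01,
        -6.50639173e-02],
       [ 0.00000000e+00,  0.00000000e+00,  0.00000000e+00,
         1.00000000e+00]])}
```

View pics/scene0.png

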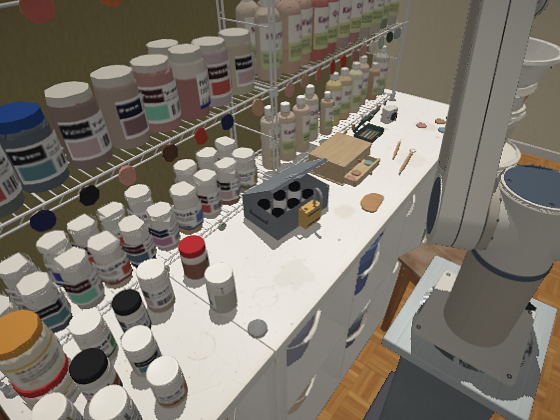

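View pics/side0.png

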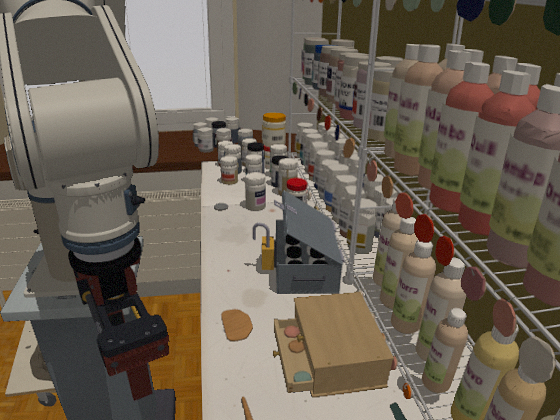

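View pics/wrist0.png

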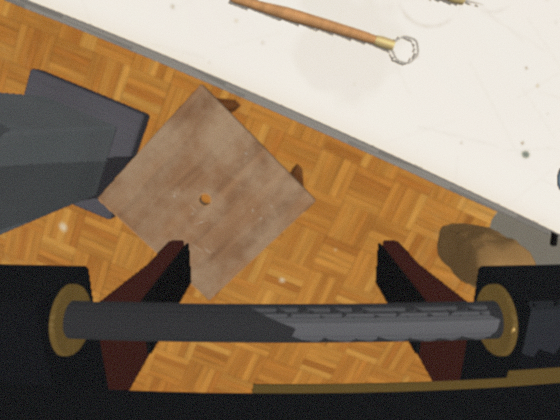

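The scene picture shows the open box around (290,205) with the brass lock at (310,212). In the side picture the box is at (308,255) and the lock and raised shackle at (265,245). I'll enlarge both.

```bash
python3 - <<'E'
import cv2
a=cv2.imread("pics/scene0.png")[145:245,230:350]; cv2.imwrite("pics/scene0c.png",cv2.resize(a,None,fx=6,fy=6,interpolation=cv2.INTER_CUBIC))
a=cv2.imread("pics/side0.png")[180:300,225:355]; cv2.imwrite("pics/side0c.png",cv2.resize(a,None,fx=5,fy=5,interpolation=cv2.INTER_CUBIC))
E
```

```text
(no output)
```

View pics/scene0c.png

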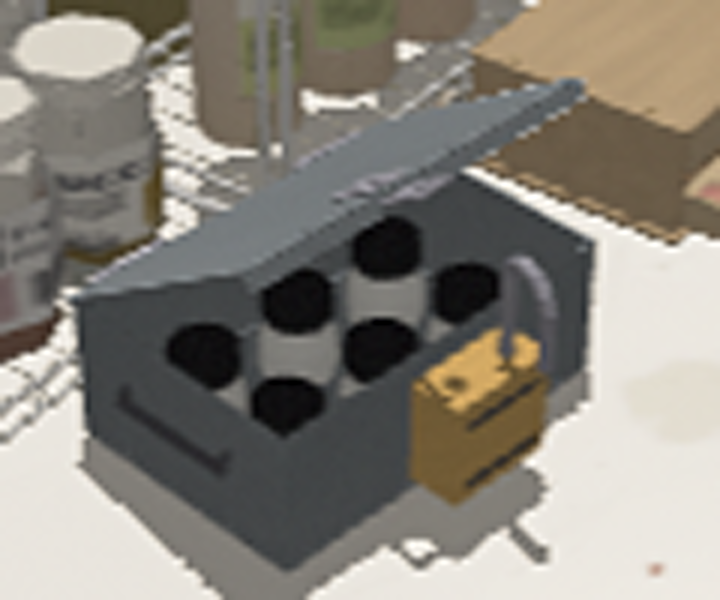

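View pics/side0c.png

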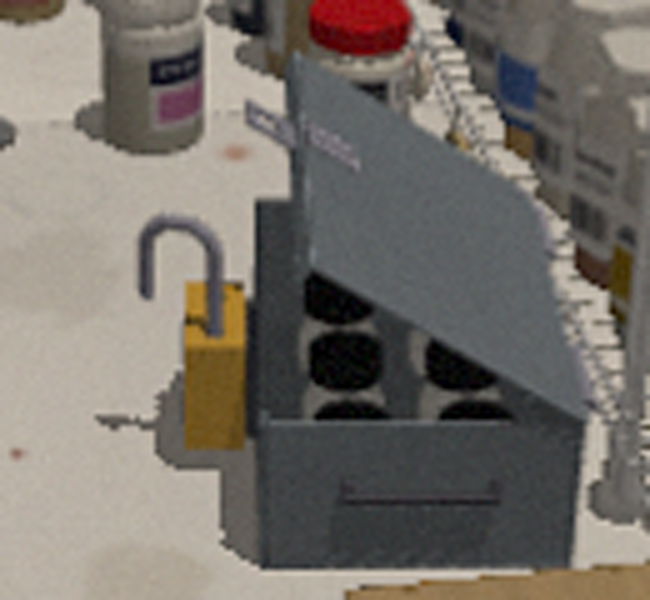

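```bash
cat > h.py <<'E'
import numpy as np, cv2
from workcell import r
from scipy.spatial.transform import Rotation as Ro
def cam(n,pose=None):
    c=r.get_calibration(n)
    if n=="wrist":
        q=pose[1]; Rt=Ro.from_quat([q[1],q[2],q[3],q[0]]).as_matrix()
        T=np.eye(4);T[:3,:3]=Rt;T[:3,3]=pose[0]
        M=np.linalg.inv(T@c["T_tool_cam"]); return c["K"],c["D"],M[:3,:3],M[:3,3]
    return c["K"],c["D"],c["R"],c["t"]
def proj(C,X):
    return cv2.projectPoints(np.asarray(X,float).reshape(-1,3),cv2.Rodrigues(C[2])[0],C[3],C[0],C[1])[0].reshape(-1,2)
def lidpt(a,d,y,h=0): # d from hinge, h above outer face (hinge at box top +x)
    # lid plane: hinge at (75,*,82mm)
    c,s=np.cos(a),np.sin(a)
    return [0.075-d*c+h*s*1.0, y, 0.082+d*s+h*c]
def shk(s,rad,z): # point at rad from captive axis; swing + CCW from +y dir
    return [-0.096-rad*np.sin(s),-0.018+rad*np.cos(s),z]
def model(p):
    x,y,yaw,a,s=p
    L={'fl_b':[-.075,.11,0],'fl_t':[-.075,.11,.082],'bl_t':[.075,.11,.082],'bl_b':[.075,.11,0],'fr_t':[-.075,-.11,.082],'fr_b':[-.075,-.11,0],'br_b':[.075,-.11,0],'br_t':[.075,-.11,.082],
    'k_fl':[-.111,.032,.075],'k_bl':[-.081,.032,.075],'k_fr':[-.111,-.032,.075],'k_br':[-.081,-.032,.075],'k_flb':[-.111,.032,.015],'k_frb':[-.111,-.032,.015],'k_brb':[-.081,-.032,.015],
    'hole':[-.096,.018,.075],'cap':[-.096,-.018,.075],'toe':shk(s,.036,.087),'bow':shk(s,.018,.137),
    'lid_fr':lidpt(a,.153,-.11),'lid_fl':lidpt(a,.153,.11)}
    c,n=np.cos(yaw),np.sin(yaw)
    R=np.array([[c,-n,0],[n,c,0],[0,0,1]])
    return {k:R@np.array(v)+[x,y,0] for k,v in L.items()}
E
cat > fit.py <<'E'
from h import *
from scipy.optimize import least_squares
sc={'fl_b':(287,570),'fl_t':(285,440),'bl_t':(80,298),'bl_b':(87,440),'fr_t':(592,243),'k_bl':(413,380),'k_fl':(455,413),'k_fr':(545,365),'k_flb':(455,503),'hole':(457,383),'cap':(508,355),'lid_fl':(245,280),'lid_fr':(582,85)}
sd={'fr_b':(262,567),'fr_t':(262,420),'br_b':(573,568),'br_t':(583,414),'fl_t':(257,200),'k_fr':(187,358),'k_br':(245,350),'k_frb':(187,448),'k_fl':(187,283),'cap':(215,333),'toe':(148,298),'bow':(180,217),'lid_fr':(308,268),'lid_fl':(293,55)}
obs=[]
for n,o,f,off in(("scene",sc,6,(230,145)),("side",sd,5,(225,180))):
    for k,v in o.items(): obs.append((n,k,(np.array(v)+.5)/f-.5+off))
C={n:cam(n) for n in("scene","side")}
def res(p):
    m=model(p)
    return np.concatenate([proj(C[n],m[k])[0]-u for n,k,u in obs])
s=least_squares(res,[.7,-.1,0,.5,1.],loss='soft_l1')
print(s.x, s.cost)
e=res(s.x).reshape(-1,2)
for o,v in zip(obs,e): print(o[0],o[1],v.round(1))
m=model(s.x)
for k in('hole','cap','toe','bow','lid_fl','lid_fr'):print(k,m[k].round(4))
E
python3 fit.py
```

```text
[ 0.58584934 -0.06258858 -0.13353266  0.56640369  1.16685666] 13.035267943671675
scene fl_b [-0.1  0.7]
scene fl_t [-0.5  0.5]
scene bl_t [-1.9  0.7]
scene bl_b [-0.9 -1.6]
scene fr_t [ 0.7 -0.6]
scene k_bl [-0.4  0.5]
scene k_fl [ 0.4 -0.2]
scene k_fr [ 0.5 -2.5]
scene k_flb [-0.1  0.7]
scene hole [-0.5  0.1]
scene cap [-0.5 -0.9]
scene lid_fl [-0.1 -0.3]
scene lid_fr [-1.4 -0.1]
side fr_b [-0.7  0.6]
side fr_t [-0.3  1.3]
side br_b [-0.1  0. ]
side br_t [0.8 2.3]
side fl_t [-0.8 -0.2]
side k_fr [-0.7 -1.9]
side k_br [-0.  -0.3]
side k_frb [-0.6  0.4]
side k_fl [-0.4 -0.1]
side cap [-0.2  0.1]
side toe [-0.1 -0. ]
side bow [ 0.  -0.1]
side lid_fr [0.4 0.5]
side lid_fl [0.2 1.3]
hole [ 0.4931 -0.032   0.075 ]
cap [ 0.4883 -0.0676  0.075 ]
toe [ 0.4574 -0.0492  0.087 ]
bow [ 0.4728 -0.0584  0.137 ]
lid_fl [0.5469 0.0536 0.1641]
lid_fr [ 0.5176 -0.1644  0.1641]
```

```bash
cat >> h.py <<'E'
def st():
    s=r.sense();q=s['tcp_rot'];R=Ro.from_quat([q[1],q[2],q[3],q[0]]).as_matrix()
    y=R[:,1];print('t',round(s['clock'],2),'tcp',s['ee_pos'].round(4),'x',R[:,0].round(3),'jawyaw',round(np.degrees(np.arctan2(y[1],y[0])),1),'F',s['contact_force'].round(2),'w',round(s['width'],4),'q',s['joint_positions'].round(2));return s
E
python3 - <<'E'
from h import *
st()
p=[0.58585,-0.06259,-.13353]
c,n=np.cos(p[2]),np.sin(p[2])
def W(l): return np.round([p[0]+c*l[0]-n*l[1],p[1]+n*l[0]+c*l[1],l[2]],4)
for a in np.linspace(.566,0,6): print(a.round(2),W(lidpt(a,.09,0)), W(lidpt(a,.11,0)))
for s in np.linspace(1.167,0,8): print(s.round(3),W(shk(s,.018,.137)))
E
```

```text
t 0.15 tcp [ 0.246  -0.5741  0.2221] x [-0.     0.001 -1.   ] jawyaw -66.8 F [-0.61 -0.1  -0.18] w 0.0875 q [-1.18  0.42  1.63 -0.    1.09 -0.02]
0.57 [ 0.5849 -0.0625  0.1303] [ 0.5682 -0.0602  0.141 ]
0.45 [ 0.58   -0.0618  0.1214] [ 0.5621 -0.0594  0.1301]
0.34 [ 0.5761 -0.0613  0.112 ] [ 0.5574 -0.0588  0.1186]
0.23 [ 0.5733 -0.0609  0.1022] [ 0.5539 -0.0583  0.1067]
0.11 [ 0.5716 -0.0607  0.0922] [ 0.5519 -0.058   0.0944]
0.0 [ 0.571  -0.0606  0.082 ] [ 0.5512 -0.0579  0.082 ]
1.167 [ 0.4728 -0.0584  0.137 ]
1.0 [ 0.4746 -0.056   0.137 ]
0.834 [ 0.4767 -0.0539  0.137 ]
0.667 [ 0.4792 -0.0521  0.137 ]
0.5 [ 0.4819 -0.0508  0.137 ]
0.333 [ 0.4847 -0.05    0.137 ]
0.167 [ 0.4877 -0.0497  0.137 ]
0.0 [ 0.4907 -0.0498  0.137 ]
```

>>> jog_arm:
  series:
    - {"tx": 0.02, "ty": 0.03, "tz": 0.01, "wz": 0.1, "jaw": 255}
    - {"tx": 0.04, "ty": 0.06, "tz": 0.02, "wz": 0.2, "jaw": 255}
    - {"tx": 0.06, "ty": 0.09, "tz": 0.03, "wz": 0.3, "jaw": 255}
    - {"tx": 0.08, "ty": 0.12, "tz": 0.03, "wz": 0.4, "jaw": 255}
    - {"tx": 0.1, "ty": 0.15, "tz": 0.03, "wz": 0.5, "jaw": 255}

```text
invalid input at $.series[0]: expected keys wx, wy, wz, tx, ty, tz, jaw
```

>>> jog_arm:
  series:
    - {"tx": 0.022, "ty": 0.033, "wz": 0.1, "jaw": 255}
    - {"tx": 0.044, "ty": 0.066, "wz": 0.2, "jaw": 255}
    - {"tx": 0.066, "ty": 0.1, "wz": 0.3, "jaw": 255}
    - {"tx": 0.088, "ty": 0.135, "wz": 0.4, "jaw": 255}
    - {"tx": 0.11, "ty": 0.17, "wz": 0.5, "jaw": 255}

```text
invalid input at $.series[0]: expected keys wx, wy, wz, tx, ty, tz, jaw
```

All keys are required.

>>> jog_arm:
  series:
    - {"wx": 0, "wy": 0, "tx": 0.02, "ty": 0.03, "tz": 0.01, "wz": 0.1, "jaw": 255}
    - {"wx": 0, "wy": 0, "tx": 0.04, "ty": 0.06, "tz": 0.02, "wz": 0.2, "jaw": 255}
    - {"wx": 0, "wy": 0, "tx": 0.06, "ty": 0.09, "tz": 0.03, "wz": 0.3, "jaw": 255}
    - {"wx": 0, "wy": 0, "tx": 0.08, "ty": 0.12, "tz": 0.03, "wz": 0.4, "jaw": 255}
    - {"wx": 0, "wy": 0, "tx": 0.1, "ty": 0.15, "tz": 0.03, "wz": 0.5, "jaw": 255}
  squeeze: 6

```text
clock: 0.57
ee_pos: [0.3469, -0.4233, 0.2532]
tcp_rot: [0.311, 0.635, 0.31, -0.635]
contact_force: [0.7, -0.0, 0.4]
width: 0.0576
```

>>> jog_arm:
  series:
    - {"wx": 0, "wy": 0, "tz": 0, "tx": 0.022, "ty": 0.033, "wz": 0.1, "jaw": 255}
    - {"wx": 0, "wy": 0, "tz": 0, "tx": 0.044, "ty": 0.066, "wz": 0.2, "jaw": 255}
    - {"wx": 0, "wy": 0, "tz": 0, "tx": 0.066, "ty": 0.1, "wz": 0.3, "jaw": 255}
    - {"wx": 0, "wy": 0, "tz": 0, "tx": 0.088, "ty": 0.135, "wz": 0.4, "jaw": 255}
    - {"wx": 0, "wy": 0, "tz": 0, "tx": 0.11, "ty": 0.17, "wz": 0.5, "jaw": 255}

```text
clock: 0.98
ee_pos: [0.4567, -0.2526, 0.2526]
tcp_rot: [-0.458, -0.539, -0.458, 0.539]
contact_force: [1.1, -0.9, 0.3]
width: 0.0247
```

```bash
python3 -c "
from h import *
st()"
```

```text
t 0.98 tcp [ 0.4567 -0.2526  0.2526] x [-0.  0. -1.] jawyaw -9.2 F [ 1.11 -0.93  0.27] w 0.0247 q [-0.53  0.24  1.83  0.    1.08 -0.37]
```

>>> jog_arm:
  series:
    - {"wx": 0, "wy": 0, "tz": 0, "tx": 0.025, "ty": 0.032, "wz": 0.01, "jaw": 255}
    - {"wx": 0, "wy": 0, "tz": 0, "tx": 0.05, "ty": 0.065, "wz": 0.02, "jaw": 255}
    - {"wx": 0, "wy": 0, "tz": 0, "tx": 0.075, "ty": 0.1, "wz": 0.026, "jaw": 255}
    - {"wx": 0, "wy": 0, "tz": 0, "tx": 0.1, "ty": 0.133, "wz": 0.026, "jaw": 255}
    - {"wx": 0, "wy": 0, "tz": 0, "tx": 0.122, "ty": 0.165, "wz": 0.026, "jaw": 255}

```text
clock: 1.4
ee_pos: [0.5792, -0.0874, 0.2526]
tcp_rot: [-0.464, -0.534, -0.464, 0.534]
contact_force: [0.5, -1.2, -0.4]
width: 0.001
```

>>> jog_arm:
  series:
    - {"wx": 0, "wy": 0, "tz": -0.01, "tx": 0.006, "ty": 0.025, "wz": 0, "jaw": 255}
    - {"wx": 0, "wy": 0, "tz": -0.04, "tx": 0.006, "ty": 0.025, "wz": 0, "jaw": 255}
    - {"wx": 0, "wy": 0, "tz": -0.065, "tx": 0.006, "ty": 0.025, "wz": 0, "jaw": 255}
    - {"wx": 0, "wy": 0, "tz": -0.085, "tx": 0.006, "ty": 0.025, "wz": 0, "jaw": 255}
    - {"wx": 0, "wy": 0, "tz": -0.1, "tx": 0.006, "ty": 0.025, "wz": 0, "jaw": 255}

```text
clock: 1.82
ee_pos: [0.5831, -0.0639, 0.1504]
tcp_rot: [-0.463, -0.533, -0.465, 0.534]
contact_force: [-0.3, -0.7, -0.1]
width: 0.0004
```

```bash
python3 -c "
from h import *
s=st()
I=r.grab_frame('side');cv2.imwrite('pics/side1.png',cv2.resize(I[130:310,190:390],None,fx=3,fy=3,interpolation=cv2.INTER_CUBIC))"
```

```text
t 1.82 tcp [ 0.5831 -0.0639  0.1504] x [-0.003  0.    -1.   ] jawyaw -8.0 F [-0.27 -0.7  -0.06] w 0.0004 q [-0.13  0.46  1.77 -0.    0.92  0.01]
```

View pics/side1.png

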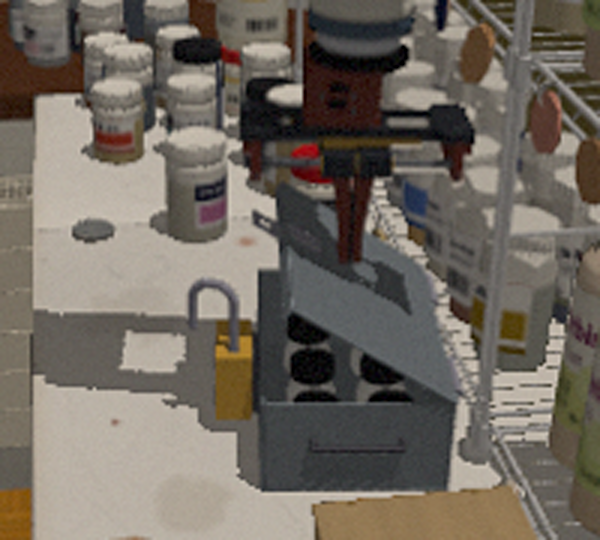

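>>> jog_arm:
  series:
    - {"wx": 0, "wy": 0, "tz": 0.012, "tx": -0.005, "ty": 0.001, "wz": 0, "jaw": 255}
    - {"wx": 0, "wy": 0, "tz": 0.012, "tx": -0.016, "ty": 0.003, "wz": 0, "jaw": 255}
    - {"wx": 0, "wy": 0, "tz": 0.005, "tx": -0.016, "ty": 0.003, "wz": 0, "jaw": 255}
    - {"wx": 0, "wy": 0, "tz": -0.001, "tx": -0.017, "ty": 0.003, "wz": 0, "jaw": 255}
    - {"wx": 0, "wy": 0, "tz": -0.006, "tx": -0.019, "ty": 0.004, "wz": 0, "jaw": 255}

```text
clock: 2.28
ee_pos: [0.5655, -0.0607, 0.1471]
tcp_rot: [0.464, 0.534, 0.463, -0.533]
contact_force: [-0.8, -0.6, 0.6]
width: 0.0007
```

>>> jog_arm:
  series:
    - {"wx": 0, "wy": 0, "tz": -0.004, "tx": -0.002, "ty": 0.0, "wz": 0, "jaw": 255}
    - {"wx": 0, "wy": 0, "tz": -0.008, "tx": -0.004, "ty": 0.0, "wz": 0, "jaw": 255}
    - {"wx": 0, "wy": 0, "tz": -0.012, "tx": -0.005, "ty": 0.001, "wz": 0, "jaw": 255}
    - {"wx": 0, "wy": 0, "tz": -0.016, "tx": -0.006, "ty": 0.001, "wz": 0, "jaw": 255}
    - {"wx": 0, "wy": 0, "tz": -0.02, "tx": -0.007, "ty": 0.001, "wz": 0, "jaw": 255}

```text
clock: 2.7
ee_pos: [0.5581, -0.0594, 0.1262]
tcp_rot: [-0.464, -0.534, -0.464, 0.534]
contact_force: [-0.8, 0.1, 0.2]
width: 0.0003
```

```bash
python3 -c "
from h import *
s=st()
I=r.grab_frame('side');cv2.imwrite('pics/side2.png',cv2.resize(I[130:310,190:390],None,fx=3,fy=3,interpolation=cv2.INTER_CUBIC))"
```

```text
t 2.7 tcp [ 0.5581 -0.0594  0.1262] x [-0.  0. -1.] jawyaw -8.0 F [-0.83  0.14  0.15] w 0.0003 q [-0.13  0.46  1.84  0.    0.84  0.01]
```

View pics/side2.png

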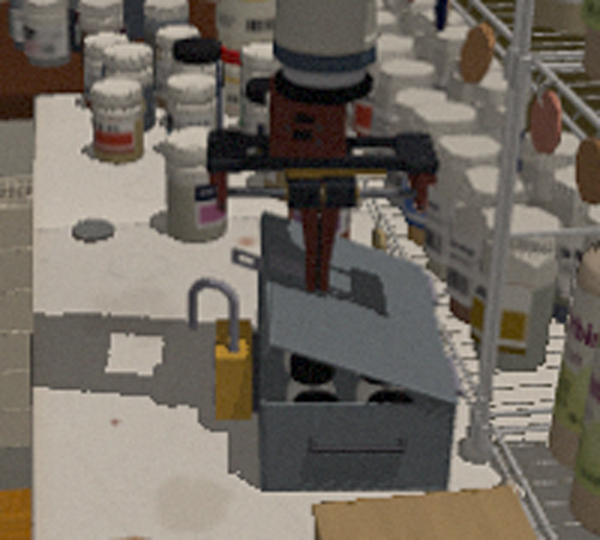

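The lid's front edge has come down to about (262,280) in the crop, so it is following the fingers. Carrying on along the arc.

>>> jog_arm:
  series:
    - {"wx": 0, "wy": 0, "tz": -0.005, "tx": -0.002, "ty": 0.0, "wz": 0, "jaw": 255}
    - {"wx": 0, "wy": 0, "tz": -0.011, "tx": -0.003, "ty": 0.0, "wz": 0, "jaw": 255}
    - {"wx": 0, "wy": 0, "tz": -0.017, "tx": -0.005, "ty": 0.001, "wz": 0, "jaw": 255}
    - {"wx": 0, "wy": 0, "tz": -0.023, "tx": -0.006, "ty": 0.001, "wz": 0, "jaw": 255}
    - {"wx": 0, "wy": 0, "tz": -0.028, "tx": -0.006, "ty": 0.001, "wz": 0, "jaw": 255}

```text
clock: 3.17
ee_pos: [0.5515, -0.0584, 0.0978]
tcp_rot: [-0.464, -0.533, -0.464, 0.534]
contact_force: [-1.8, 0.5, 0.2]
width: 0.0003
```

>>> jog_arm:
  series:
    - {"wx": 0, "wy": 0, "tz": -0.003, "tx": 0, "ty": 0.0, "wz": 0, "jaw": 255}
    - {"wx": 0, "wy": 0, "tz": -0.006, "tx": 0, "ty": 0.0, "wz": 0, "jaw": 255}
    - {"wx": 0, "wy": 0, "tz": -0.008, "tx": 0, "ty": 0.0, "wz": 0, "jaw": 255}
    - {"wx": 0, "wy": 0, "tz": -0.01, "tx": 0, "ty": 0.0, "wz": 0, "jaw": 255}
    - {"wx": 0, "wy": 0, "tz": -0.011, "tx": 0, "ty": 0.0, "wz": 0, "jaw": 255}

```text
clock: 3.58
ee_pos: [0.5522, -0.0585, 0.0875]
tcp_rot: [0.464, 0.534, 0.464, -0.534]
contact_force: [-0.4, -0.3, 0.9]
width: 0.0004
```

```bash
python3 -c "
from h import *
s=st()
I=r.grab_frame('side');cv2.imwrite('pics/side3.png',cv2.resize(I[170:300,215:375],None,fx=5,fy=4,interpolation=cv2.INTER_CUBIC))"
```

```text
t 3.58 tcp [ 0.5522 -0.0585  0.0875] x [ 0.  0. -1.] jawyaw -8.0 F [-0.38 -0.32  0.95] w 0.0004 q [-0.13  0.52  1.87  0.    0.76  0.01]
```

View pics/side3.png

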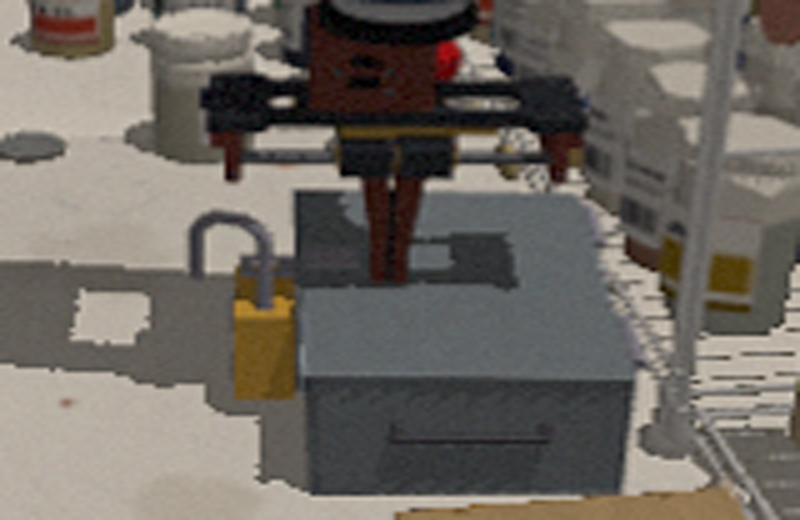

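Almost shut. I'll press on in small steps until the seat pushes back.

>>> jog_arm:
  series:
    - {"wx": 0, "wy": 0, "tz": -0.001, "tx": 0, "ty": 0.0, "wz": 0, "jaw": 255}
    - {"wx": 0, "wy": 0, "tz": -0.002, "tx": 0, "ty": 0.0, "wz": 0, "jaw": 255}
    - {"wx": 0, "wy": 0, "tz": -0.003, "tx": 0, "ty": 0.0, "wz": 0, "jaw": 255}
    - {"wx": 0, "wy": 0, "tz": -0.003, "tx": 0, "ty": 0.0, "wz": 0, "jaw": 255}
    - {"wx": 0, "wy": 0, "tz": -0.003, "tx": 0, "ty": 0.0, "wz": 0, "jaw": 255}

```text
clock: 4.05
ee_pos: [0.5523, -0.0585, 0.0853]
tcp_rot: [0.464, 0.534, 0.464, -0.534]
contact_force: [-1.7, 0.4, 6.3]
width: 0.0002
```

>>> jog_arm:
  series:
    - {"wx": 0, "wy": 0, "tz": -0.0005, "tx": 0, "ty": 0.0, "wz": 0, "jaw": 255}
    - {"wx": 0, "wy": 0, "tz": -0.001, "tx": 0, "ty": 0.0, "wz": 0, "jaw": 255}
    - {"wx": 0, "wy": 0, "tz": -0.001, "tx": 0, "ty": 0.0, "wz": 0, "jaw": 255}
    - {"wx": 0, "wy": 0, "tz": -0.001, "tx": 0, "ty": 0.0, "wz": 0, "jaw": 255}
    - {"wx": 0, "wy": 0, "tz": -0.001, "tx": 0, "ty": 0.0, "wz": 0, "jaw": 255}

```text
clock: 4.47
ee_pos: [0.5524, -0.0585, 0.0851]
tcp_rot: [0.464, 0.534, 0.464, -0.534]
contact_force: [-5.7, 1.0, 14.7]
width: 0.0004
```

>>> jog_arm:
  series:
    - {"wx": 0, "wy": 0, "tz": 0.04, "tx": 0, "ty": 0.0, "wz": 0.1, "jaw": 255}
    - {"wx": 0, "wy": 0, "tz": 0.075, "tx": -0.01, "ty": 0.0, "wz": 0.22, "jaw": 240}
    - {"wx": 0, "wy": 0, "tz": 0.095, "tx": -0.03, "ty": 0.0, "wz": 0.34, "jaw": 130}
    - {"wx": 0, "wy": 0, "tz": 0.115, "tx": -0.055, "ty": 0.0, "wz": 0.46, "jaw": 130}
    - {"wx": 0, "wy": 0, "tz": 0.115, "tx": -0.08, "ty": 0.0, "wz": 0.58, "jaw": 130}

```text
clock: 4.88
ee_pos: [0.4738, -0.0588, 0.2023]
tcp_rot: [0.6, 0.378, 0.596, -0.376]
contact_force: [0.3, -0.8, 0.4]
width: 0.0213
```

>>> jog_arm:
  series:
    - {"wx": 0, "wy": 0, "tz": 0, "tx": 0, "ty": 0.0, "wz": 0.12, "jaw": 130}
    - {"wx": 0, "wy": 0, "tz": 0, "tx": 0, "ty": 0.0, "wz": 0.24, "jaw": 130}
    - {"wx": 0, "wy": 0, "tz": 0, "tx": 0, "ty": 0.0, "wz": 0.36, "jaw": 130}
    - {"wx": 0, "wy": 0, "tz": 0, "tx": 0, "ty": 0.0, "wz": 0.48, "jaw": 130}
    - {"wx": 0, "wy": 0, "tz": 0, "tx": 0, "ty": 0.0, "wz": 0.59, "jaw": 130}

```text
clock: 5.3
ee_pos: [0.4722, -0.0585, 0.1989]
tcp_rot: [0.682, 0.187, 0.682, -0.187]
contact_force: [0.0, 0.2, 0.3]
width: 0.0434
```

```bash
python3 -c "
from h import *
s=st()
I=r.grab_frame('wrist');cv2.imwrite('pics/w4.png',I)
I=r.grab_frame('side');cv2.imwrite('pics/side4.png',cv2.resize(I[180:300,225:355],None,fx=5,fy=5,interpolation=cv2.INTER_CUBIC))
I=r.grab_frame('scene');cv2.imwrite('pics/scene4.png',cv2.resize(I[145:245,230:350],None,fx=6,fy=6,interpolation=cv2.INTER_CUBIC))
"
```

```text
t 5.3 tcp [ 0.4722 -0.0585  0.1989] x [ 0.001 -0.    -1.   ] jawyaw 59.4 F [0.03 0.21 0.33] w 0.0434 q [-0.15  0.24  1.97 -0.    0.93 -1.18]
```

View pics/side4.png

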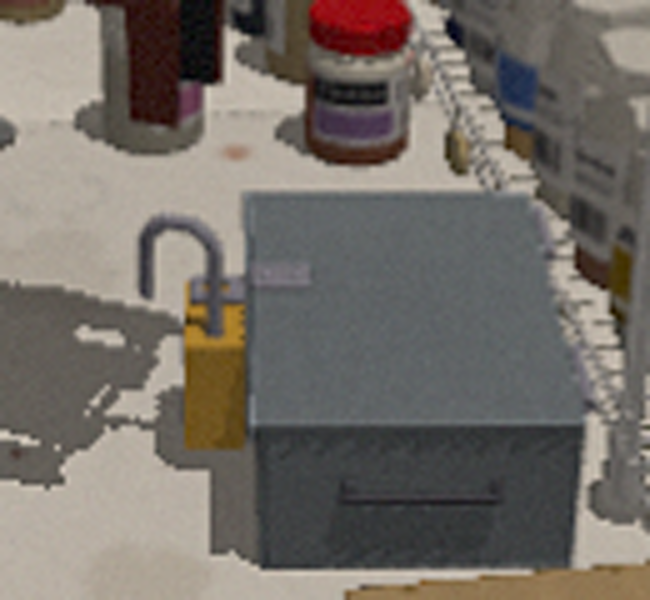

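View pics/scene4.png

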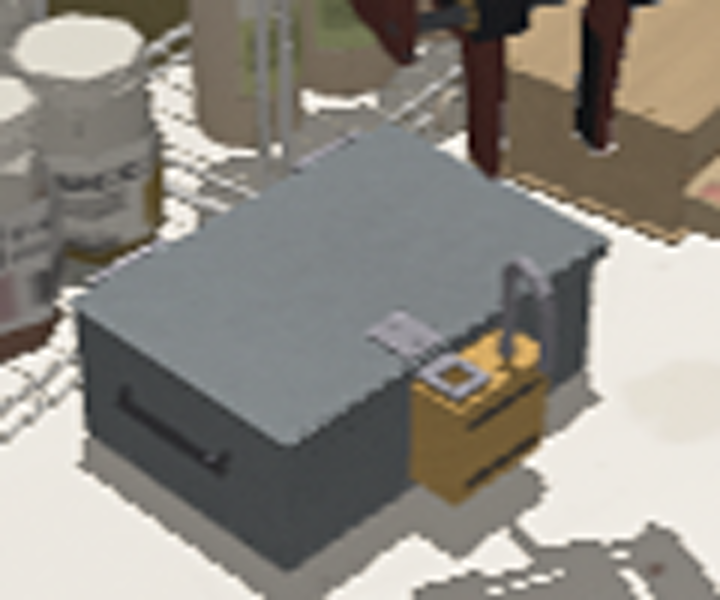

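View pics/w4.png

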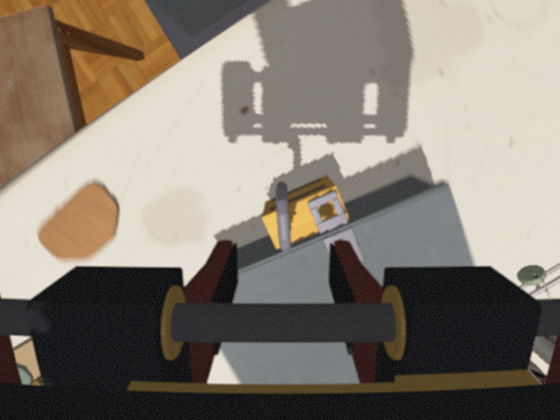

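The lid is down, with the eye plate over the hole at about (455,376) in the scene crop. The shackle hasn't moved. I'll check the fit against an enlarged wrist picture.

```bash
python3 -c "
from h import *
s=st()
I=cv2.imread('pics/w4.png')
C=cam('wrist',(s['ee_pos'],s['tcp_rot']))
m=model([0.58585,-0.06259,-.13353,0,1.167])
J=cv2.resize(I[165:270,240:380],None,fx=5,fy=5,interpolation=cv2.INTER_CUBIC)
for k in ['k_fl','k_fr','k_flb','k_frb','hole','cap','toe','bow','fl_t','fr_t']:
    u=proj(C,m[k])[0];print(k,u.round(1)); v=(u-[240,165]+.5)*5-.5
    cv2.drawMarker(J,tuple(int(a) for a in v),(0,0,255),0,10,1);cv2.putText(J,k,tuple(int(a)+5 for a in v),0,.4,(0,0,255),1)
cv2.imwrite('pics/w4c.png',J)
"
```

```text
t 5.45 tcp [ 0.4722 -0.0585  0.1988] x [ 0. -0. -1.] jawyaw 58.9 F [ 0.54 -0.31 -0.35] w 0.0428 q [-0.15  0.24  1.97  0.    0.93 -1.18]
k_fl [335.1 183.9]
k_fr [260.9 215.4]
k_flb [326.4 173.2]
k_frb [264.5 199.6]
hole [325.8 207.9]
cap [284.4 225.2]
toe [284.2 183.5]
bow [284.6 225. ]
fl_t [445.4 188.3]
fr_t [193. 292.]
```

View pics/w4c.png

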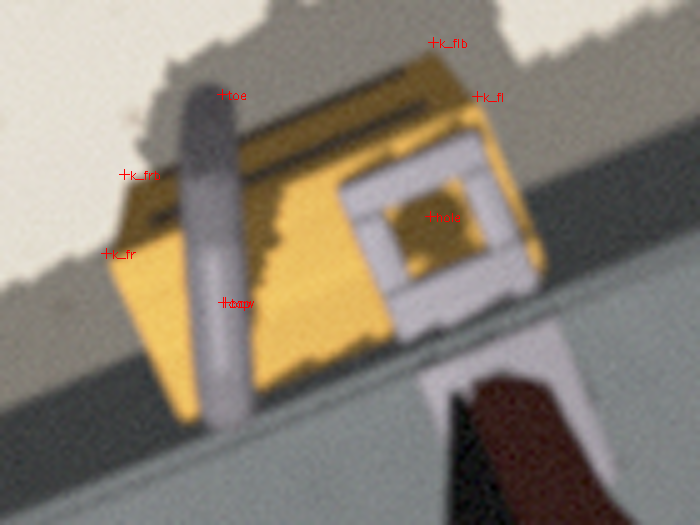

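>>> jog_arm:
  series:
    - {"wx": 0, "wy": 0, "tz": -0.02, "tx": 0.001, "ty": -0.0005, "wz": 0.06, "jaw": 130}
    - {"wx": 0, "wy": 0, "tz": -0.045, "tx": 0.001, "ty": -0.0005, "wz": 0.06, "jaw": 130}
    - {"wx": 0, "wy": 0, "tz": -0.07, "tx": 0.001, "ty": -0.0005, "wz": 0.06, "jaw": 130}
    - {"wx": 0, "wy": 0, "tz": -0.08, "tx": 0.001, "ty": -0.0005, "wz": 0.06, "jaw": 130}
    - {"wx": 0, "wy": 0, "tz": -0.08, "tx": 0.001, "ty": -0.0005, "wz": 0.06, "jaw": 130}

```text
clock: 5.87
ee_pos: [0.4715, -0.0587, 0.1167]
tcp_rot: [0.685, 0.169, 0.688, -0.169]
contact_force: [-0.8, 0.6, -0.0]
width: 0.0433
```

>>> jog_arm:
  series:
    - {"wx": 0, "wy": 0, "tz": 0, "tx": 0, "ty": 0, "wz": 0, "jaw": 200}
    - {"wx": 0, "wy": 0, "tz": 0, "tx": 0, "ty": 0, "wz": 0, "jaw": 220}
    - {"wx": 0, "wy": 0, "tz": 0, "tx": 0, "ty": 0, "wz": 0, "jaw": 240}
    - {"wx": 0, "wy": 0, "tz": 0, "tx": 0, "ty": 0, "wz": 0, "jaw": 240}
    - {"wx": 0, "wy": 0, "tz": 0, "tx": 0, "ty": 0, "wz": 0, "jaw": 240}
  squeeze: 5

```text
clock: 6.28
ee_pos: [0.4737, -0.059, 0.1195]
tcp_rot: [0.687, 0.169, 0.686, -0.168]
contact_force: [-0.2, 0.2, -0.3]
width: 0.0131
```

```bash
python3 -c "
from h import *
s=st()
"
```

```text
t 6.28 tcp [ 0.4737 -0.059   0.1195] x [ 0.002 -0.    -1.   ] jawyaw 62.4 F [-0.24  0.23 -0.3 ] w 0.0131 q [-0.15  0.37  2.02  0.    0.75 -1.24]
```

>>> jog_arm:
  series:
    - {"wx": 0, "wy": 0, "tz": 0, "tx": 0.0011, "ty": 0.0019, "wz": -0.122, "jaw": 240}
    - {"wx": 0, "wy": 0, "tz": 0, "tx": 0.0025, "ty": 0.0036, "wz": -0.244, "jaw": 240}
    - {"wx": 0, "wy": 0, "tz": 0, "tx": 0.004, "ty": 0.0052, "wz": -0.366, "jaw": 240}
    - {"wx": 0, "wy": 0, "tz": 0, "tx": 0.0058, "ty": 0.0065, "wz": -0.488, "jaw": 240}
    - {"wx": 0, "wy": 0, "tz": 0, "tx": 0.0077, "ty": 0.0076, "wz": -0.611, "jaw": 240}

```text
clock: 6.7
ee_pos: [0.4811, -0.0513, 0.1193]
tcp_rot: [0.603, 0.369, 0.603, -0.369]
contact_force: [-0.3, -0.7, 2.2]
width: 0.0078
```

>>> jog_arm:
  series:
    - {"wx": 0, "wy": 0, "tz": 0, "tx": 0.002, "ty": 0.0009, "wz": -0.122, "jaw": 240}
    - {"wx": 0, "wy": 0, "tz": 0, "tx": 0.0041, "ty": 0.0015, "wz": -0.244, "jaw": 240}
    - {"wx": 0, "wy": 0, "tz": 0, "tx": 0.0063, "ty": 0.0019, "wz": -0.366, "jaw": 240}
    - {"wx": 0, "wy": 0, "tz": 0, "tx": 0.0085, "ty": 0.002, "wz": -0.488, "jaw": 240}
    - {"wx": 0, "wy": 0, "tz": 0, "tx": 0.0107, "ty": 0.0019, "wz": -0.611, "jaw": 240}

```text
clock: 7.12
ee_pos: [0.4916, -0.0495, 0.1192]
tcp_rot: [0.464, 0.533, 0.464, -0.533]
contact_force: [-0.6, 0.2, 2.5]
width: 0.008
```

```bash
python3 -c "
from h import *
s=st()
I=r.grab_frame('side');cv2.imwrite('pics/side5.png',cv2.resize(I[180:300,225:355],None,fx=5,fy=5,interpolation=cv2.INTER_CUBIC))
I=r.grab_frame('scene');cv2.imwrite('pics/scene5.png',cv2.resize(I[175:235,280:340],None,fx=9,fy=9,interpolation=cv2.INTER_CUBIC))
"
```

```text
t 7.12 tcp [ 0.4916 -0.0495  0.1192] x [ 0. -0. -1.] jawyaw -7.9 F [-0.63  0.23  2.5 ] w 0.008 q [-0.12  0.39  1.99 -0.    0.76  0.01]
```

View pics/side5.png

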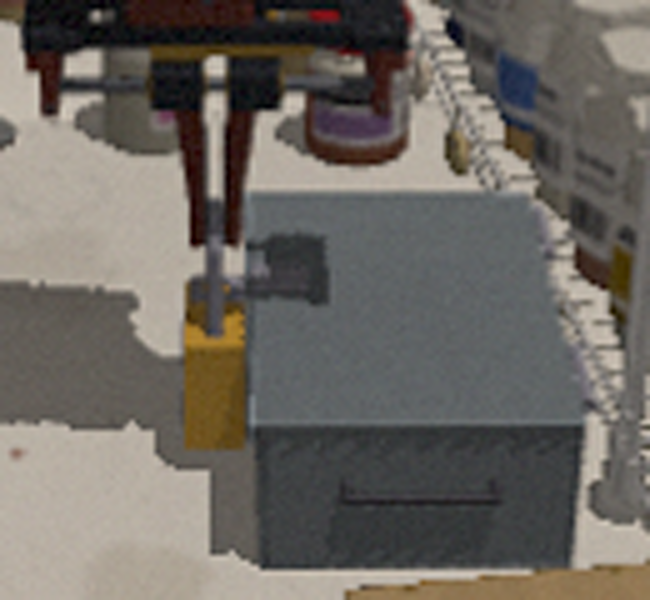

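View pics/scene5.png

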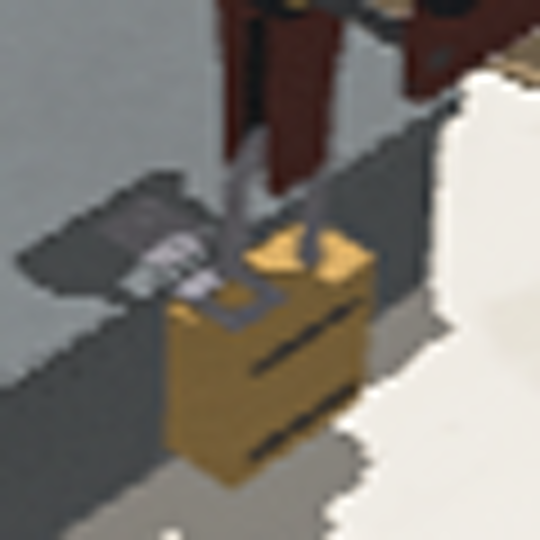

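```bash
python3 -c "
from h import *
I=r.get_calibration('scene')
C=cam('scene')
p=[0.58585,-0.06259,-.13353,0,0]
for s in(-.1,-.05,0,.05,.1):
    p[4]=s;m=model(p);u=proj(C,m['toe'])[0];print(s,((u-[280,175]+.5)*9-.5).round(0))
for k in('hole','cap','k_fl','k_flb','k_bl'):print(k,((proj(C,m[k])[0]-[280,175]+.5)*9-.5).round(0))
h=m['hole']+[0,0,.0055];print(((proj(C,h)[0]-[280,175]+.5)*9-.5).round(0))
"
```

```text
-0.1 [224. 270.]
-0.05 [228. 273.]
0 [232. 276.]
0.05 [237. 278.]
0.1 [241. 281.]
hole [232. 306.]
cap [308. 254.]
k_fl [237. 348.]
k_flb [232. 491.]
k_bl [166. 305.]
[232. 292.]
```

>>> jog_arm:
  series:
    - {"wx": 0, "wy": 0, "tz": 0, "tx": 0, "ty": 0, "wz": 0, "jaw": 180}
    - {"wx": 0, "wy": 0, "tz": 0, "tx": 0, "ty": 0, "wz": 0, "jaw": 180}
    - {"wx": 0, "wy": 0, "tz": 0.02, "tx": 0, "ty": 0, "wz": 0, "jaw": 180}
    - {"wx": 0, "wy": 0, "tz": 0.05, "tx": 0, "ty": 0, "wz": 0, "jaw": 255}
    - {"wx": 0, "wy": 0, "tz": 0.08, "tx": 0, "ty": 0, "wz": 0, "jaw": 255}

```text
clock: 7.63
ee_pos: [0.4906, -0.0493, 0.1989]
tcp_rot: [-0.466, -0.531, -0.467, 0.532]
contact_force: [0.3, -0.6, -0.2]
width: 0.0158
```

```bash
python3 -c "
from h import *
s=st()
I=r.grab_frame('wrist');cv2.imwrite('pics/w6.png',I)
C=cam('wrist',(s['ee_pos'],s['tcp_rot']))
m=model([0.58585,-0.06259,-.13353,0,0]);h=proj(C,m['hole'])[0].round().astype(int);print(h)
x,y=h[0]-80,h[1]-60
J=cv2.resize(I[y:y+120,x:x+160],None,fx=5,fy=5,interpolation=cv2.INTER_CUBIC)
for k in ['k_fl','k_fr','hole','cap','toe','bow']:
    u=proj(C,m[k])[0]; v=(u-[x,y]+.5)*5-.5
    cv2.drawMarker(J,tuple(int(a) for a in v),(0,0,255),0,10,1);cv2.putText(J,k,tuple(int(a)+5 for a in v),0,.4,(0,0,255),1)
cv2.imwrite('pics/w6c.png',J)
I=r.grab_frame('scene');cv2.imwrite('pics/scene6.png',cv2.resize(I[175:235,280:340],None,fx=9,fy=9,interpolation=cv2.INTER_CUBIC))
"
```

```text
t 7.63 tcp [ 0.4906 -0.0493  0.1989] x [-0.002  0.    -1.   ] jawyaw -7.4 F [ 0.26 -0.65 -0.25] w 0.0158 q [-0.12  0.26  1.93  0.    0.95  0.  ]
[283 181]
```

View pics/w6c.png

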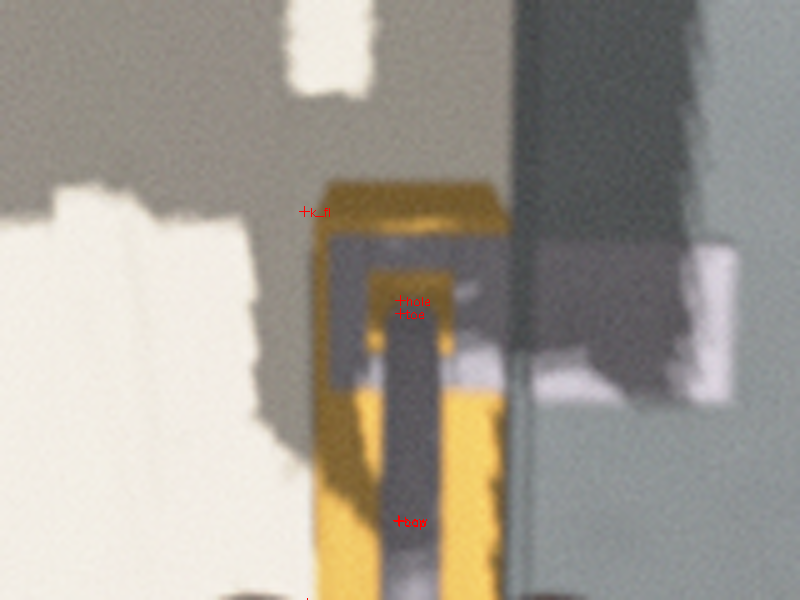

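View pics/scene6.png

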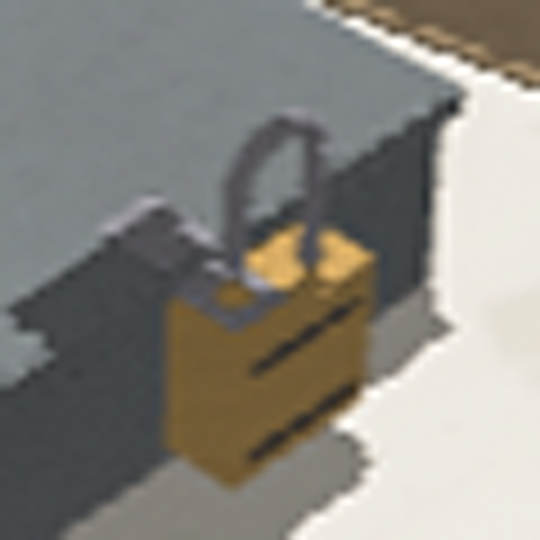

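The wrist crop has the bar centred at column 412 and the eye at 410, so the swing is right. I'll turn the shut fingers 90° so their seam crosses the bow, then come down over it.

>>> jog_arm:
  series:
    - {"wx": 0, "wy": 0, "tz": 0, "tx": 0.0, "ty": 0, "wz": 0.12, "jaw": 255}
    - {"wx": 0, "wy": 0, "tz": 0, "tx": 0, "ty": 0, "wz": 0.24, "jaw": 255}
    - {"wx": 0, "wy": 0, "tz": 0, "tx": 0, "ty": 0, "wz": 0.36, "jaw": 255}
    - {"wx": 0, "wy": 0, "tz": 0, "tx": 0, "ty": 0, "wz": 0.48, "jaw": 255}
    - {"wx": 0, "wy": 0, "tz": 0, "tx": 0, "ty": 0, "wz": 0.6, "jaw": 255}
  squeeze: 30

```text
clock: 8.15
ee_pos: [0.4911, -0.0494, 0.1979]
tcp_rot: [0.604, 0.368, 0.604, -0.368]
contact_force: [0.1, -0.1, 0.4]
width: 0.0002
```

>>> jog_arm:
  series:
    - {"wx": 0, "wy": 0, "tz": -0.01, "tx": 0.0, "ty": 0, "wz": 0.12, "jaw": 255}
    - {"wx": 0, "wy": 0, "tz": -0.02, "tx": 0, "ty": 0, "wz": 0.24, "jaw": 255}
    - {"wx": 0, "wy": 0, "tz": -0.03, "tx": 0, "ty": 0, "wz": 0.36, "jaw": 255}
    - {"wx": 0, "wy": 0, "tz": -0.03, "tx": 0, "ty": 0, "wz": 0.48, "jaw": 255}
    - {"wx": 0, "wy": 0, "tz": -0.03, "tx": 0, "ty": 0, "wz": 0.6, "jaw": 255}

```text
clock: 8.57
ee_pos: [0.4906, -0.0494, 0.1672]
tcp_rot: [0.685, 0.173, 0.686, -0.173]
contact_force: [-0.1, -0.3, -0.3]
width: 0.0002
```

>>> jog_arm:
  series:
    - {"wx": 0, "wy": 0, "tz": -0.003, "tx": 0.0, "ty": 0, "wz": 0.12, "jaw": 255}
    - {"wx": 0, "wy": 0, "tz": -0.008, "tx": 0, "ty": 0, "wz": 0.24, "jaw": 255}
    - {"wx": 0, "wy": 0, "tz": -0.013, "tx": 0, "ty": 0, "wz": 0.36, "jaw": 255}
    - {"wx": 0, "wy": 0, "tz": -0.018, "tx": 0, "ty": 0, "wz": 0.37, "jaw": 255}
    - {"wx": 0, "wy": 0, "tz": -0.022, "tx": 0, "ty": 0, "wz": 0.37, "jaw": 255}

```text
clock: 8.98
ee_pos: [0.4911, -0.0494, 0.1457]
tcp_rot: [0.705, 0.048, 0.706, -0.047]
contact_force: [0.9, -0.3, -0.7]
width: 0.0003
```

>>> jog_arm:
  series:
    - {"wx": 0, "wy": 0, "tz": -0.001, "tx": 0.0, "ty": 0, "wz": 0, "jaw": 255}
    - {"wx": 0, "wy": 0, "tz": -0.002, "tx": 0, "ty": 0, "wz": 0, "jaw": 255}
    - {"wx": 0, "wy": 0, "tz": -0.003, "tx": 0, "ty": 0, "wz": 0, "jaw": 255}
    - {"wx": 0, "wy": 0, "tz": -0.003, "tx": 0, "ty": 0, "wz": 0, "jaw": 255}
    - {"wx": 0, "wy": 0, "tz": -0.003, "tx": 0, "ty": 0, "wz": 0, "jaw": 255}

```text
clock: 9.4
ee_pos: [0.4917, -0.0495, 0.1438]
tcp_rot: [0.706, 0.047, 0.705, -0.047]
contact_force: [0.7, 0.2, -0.0]
width: 0.0004
```

```bash
python3 -c "
from h import *
s=st()
I=r.grab_frame('side');cv2.imwrite('pics/side7.png',cv2.resize(I[180:300,225:355],None,fx=5,fy=5,interpolation=cv2.INTER_CUBIC))
"
```

```text
t 9.4 tcp [ 0.4917 -0.0495  0.1438] x [ 0. -0. -1.] jawyaw 82.4 F [ 0.74  0.18 -0.  ] w 0.0004 q [-0.12  0.35  1.97 -0.    0.82 -1.56]
```

View pics/side7.png

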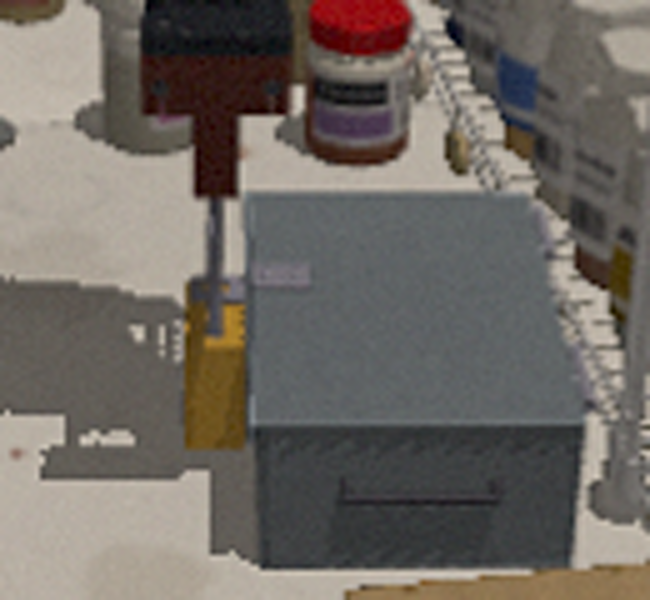

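>>> jog_arm:
  series:
    - {"wx": 0, "wy": 0, "tz": -0.001, "tx": 0.0, "ty": 0, "wz": 0, "jaw": 255}
    - {"wx": 0, "wy": 0, "tz": -0.003, "tx": 0, "ty": 0, "wz": 0, "jaw": 255}
    - {"wx": 0, "wy": 0, "tz": -0.005, "tx": 0, "ty": 0, "wz": 0, "jaw": 255}
    - {"wx": 0, "wy": 0, "tz": -0.007, "tx": 0, "ty": 0, "wz": 0, "jaw": 255}
    - {"wx": 0, "wy": 0, "tz": -0.008, "tx": 0, "ty": 0, "wz": 0, "jaw": 255}

```text
clock: 9.87
ee_pos: [0.4917, -0.0494, 0.1356]
tcp_rot: [0.706, 0.047, 0.705, -0.047]
contact_force: [-1.0, 0.4, 3.2]
width: 0.0002
```

>>> jog_arm:
  series:
    - {"wx": 0, "wy": 0, "tz": -0.001, "tx": 0.0, "ty": 0, "wz": 0, "jaw": 255}
    - {"wx": 0, "wy": 0, "tz": -0.002, "tx": 0, "ty": 0, "wz": 0, "jaw": 255}
    - {"wx": 0, "wy": 0, "tz": -0.003, "tx": 0, "ty": 0, "wz": 0, "jaw": 255}
    - {"wx": 0, "wy": 0, "tz": -0.004, "tx": 0, "ty": 0, "wz": 0, "jaw": 255}
    - {"wx": 0, "wy": 0, "tz": -0.004, "tx": 0, "ty": 0, "wz": 0, "jaw": 255}

```text
clock: 10.28
ee_pos: [0.4916, -0.0495, 0.1316]
tcp_rot: [0.706, 0.047, 0.706, -0.047]
contact_force: [0.5, 0.7, 3.5]
width: 0.0002
```

>>> jog_arm:
  series:
    - {"wx": 0, "wy": 0, "tz": -0.0005, "tx": 0.0, "ty": 0, "wz": 0, "jaw": 255}
    - {"wx": 0, "wy": 0, "tz": -0.001, "tx": 0, "ty": 0, "wz": 0, "jaw": 255}
    - {"wx": 0, "wy": 0, "tz": -0.0015, "tx": 0, "ty": 0, "wz": 0, "jaw": 255}
    - {"wx": 0, "wy": 0, "tz": -0.002, "tx": 0, "ty": 0, "wz": 0, "jaw": 255}
    - {"wx": 0, "wy": 0, "tz": -0.002, "tx": 0, "ty": 0, "wz": 0, "jaw": 255}

```text
clock: 10.7
ee_pos: [0.4916, -0.0495, 0.1296]
tcp_rot: [0.706, 0.047, 0.706, -0.047]
contact_force: [-0.6, 1.3, 4.1]
width: 0.0008
```

>>> jog_arm:
  series:
    - {"wx": 0, "wy": 0, "tz": -0.0005, "tx": 0.0, "ty": 0, "wz": 0, "jaw": 255}
    - {"wx": 0, "wy": 0, "tz": -0.001, "tx": 0, "ty": 0, "wz": 0, "jaw": 255}
    - {"wx": 0, "wy": 0, "tz": -0.0015, "tx": 0, "ty": 0, "wz": 0, "jaw": 255}
    - {"wx": 0, "wy": 0, "tz": -0.002, "tx": 0, "ty": 0, "wz": 0, "jaw": 255}
    - {"wx": 0, "wy": 0, "tz": -0.002, "tx": 0, "ty": 0, "wz": 0, "jaw": 255}

```text
clock: 11.12
ee_pos: [0.4916, -0.0495, 0.1276]
tcp_rot: [0.706, 0.047, 0.706, -0.047]
contact_force: [-0.3, 0.6, 4.3]
width: 0.0007
```

>>> jog_arm:
  series:
    - {"wx": 0, "wy": 0, "tz": -0.0005, "tx": 0.0, "ty": 0, "wz": 0, "jaw": 255}
    - {"wx": 0, "wy": 0, "tz": -0.001, "tx": 0, "ty": 0, "wz": 0, "jaw": 255}
    - {"wx": 0, "wy": 0, "tz": -0.001, "tx": 0, "ty": 0, "wz": 0, "jaw": 255}
    - {"wx": 0, "wy": 0, "tz": -0.001, "tx": 0, "ty": 0, "wz": 0, "jaw": 255}
    - {"wx": 0, "wy": 0, "tz": -0.001, "tx": 0, "ty": 0, "wz": 0, "jaw": 255}

```text
clock: 11.53
ee_pos: [0.4916, -0.0494, 0.1267]
tcp_rot: [0.706, 0.047, 0.706, -0.047]
contact_force: [0.4, 0.9, 4.4]
width: 0.0003
```

>>> jog_arm:
  series:
    - {"wx": 0, "wy": 0, "tz": -0.0005, "tx": 0.0, "ty": 0, "wz": 0, "jaw": 255}
    - {"wx": 0, "wy": 0, "tz": -0.001, "tx": 0, "ty": 0, "wz": 0, "jaw": 255}
    - {"wx": 0, "wy": 0, "tz": -0.001, "tx": 0, "ty": 0, "wz": 0, "jaw": 255}
    - {"wx": 0, "wy": 0, "tz": -0.001, "tx": 0, "ty": 0, "wz": 0, "jaw": 255}
    - {"wx": 0, "wy": 0, "tz": -0.001, "tx": 0, "ty": 0, "wz": 0, "jaw": 255}

```text
clock: 11.95
ee_pos: [0.4916, -0.0495, 0.1257]
tcp_rot: [0.706, 0.047, 0.706, -0.047]
contact_force: [-0.2, 1.4, 4.4]
width: 0.0008
```

>>> jog_arm:
  series:
    - {"wx": 0, "wy": 0, "tz": -0.0005, "tx": 0.0, "ty": 0, "wz": 0, "jaw": 255}
    - {"wx": 0, "wy": 0, "tz": -0.001, "tx": 0, "ty": 0, "wz": 0, "jaw": 255}
    - {"wx": 0, "wy": 0, "tz": -0.001, "tx": 0, "ty": 0, "wz": 0, "jaw": 255}
    - {"wx": 0, "wy": 0, "tz": -0.001, "tx": 0, "ty": 0, "wz": 0, "jaw": 255}
    - {"wx": 0, "wy": 0, "tz": -0.001, "tx": 0, "ty": 0, "wz": 0, "jaw": 255}

```text
clock: 12.37
ee_pos: [0.4916, -0.0495, 0.1247]
tcp_rot: [0.706, 0.047, 0.706, -0.047]
contact_force: [-1.0, 1.5, 5.4]
width: 0.0007
```

>>> jog_arm:
  series:
    - {"wx": 0, "wy": 0, "tz": -0.0005, "tx": 0.0, "ty": 0, "wz": 0, "jaw": 255}
    - {"wx": 0, "wy": 0, "tz": -0.001, "tx": 0, "ty": 0, "wz": 0, "jaw": 255}
    - {"wx": 0, "wy": 0, "tz": -0.001, "tx": 0, "ty": 0, "wz": 0, "jaw": 255}
    - {"wx": 0, "wy": 0, "tz": -0.001, "tx": 0, "ty": 0, "wz": 0, "jaw": 255}
    - {"wx": 0, "wy": 0, "tz": -0.001, "tx": 0, "ty": 0, "wz": 0, "jaw": 255}

```text
clock: 12.78
ee_pos: [0.4916, -0.0495, 0.1237]
tcp_rot: [0.706, 0.047, 0.706, -0.047]
contact_force: [-0.1, 0.6, 3.8]
width: 0.0006
```

>>> jog_arm:
  series:
    - {"wx": 0, "wy": 0, "tz": -0.0005, "tx": 0.0, "ty": 0, "wz": 0, "jaw": 255}
    - {"wx": 0, "wy": 0, "tz": -0.001, "tx": 0, "ty": 0, "wz": 0, "jaw": 255}
    - {"wx": 0, "wy": 0, "tz": -0.001, "tx": 0, "ty": 0, "wz": 0, "jaw": 255}
    - {"wx": 0, "wy": 0, "tz": -0.001, "tx": 0, "ty": 0, "wz": 0, "jaw": 255}
    - {"wx": 0, "wy": 0, "tz": -0.001, "tx": 0, "ty": 0, "wz": 0, "jaw": 255}

```text
clock: 13.2
ee_pos: [0.4916, -0.0495, 0.1227]
tcp_rot: [0.706, 0.047, 0.706, -0.047]
contact_force: [-0.1, 0.7, 3.9]
width: 0.0005
```

>>> jog_arm:
  series:
    - {"wx": 0, "wy": 0, "tz": -0.0005, "tx": 0.0, "ty": 0, "wz": 0, "jaw": 255}
    - {"wx": 0, "wy": 0, "tz": -0.001, "tx": 0, "ty": 0, "wz": 0, "jaw": 255}
    - {"wx": 0, "wy": 0, "tz": -0.001, "tx": 0, "ty": 0, "wz": 0, "jaw": 255}
    - {"wx": 0, "wy": 0, "tz": -0.001, "tx": 0, "ty": 0, "wz": 0, "jaw": 255}
    - {"wx": 0, "wy": 0, "tz": -0.001, "tx": 0, "ty": 0, "wz": 0, "jaw": 255}

```text
clock: 13.62
ee_pos: [0.4916, -0.0495, 0.1217]
tcp_rot: [0.706, 0.047, 0.706, -0.047]
contact_force: [0.3, 2.0, 4.2]
width: 0.0004
```

>>> jog_arm:
  series:
    - {"wx": 0, "wy": 0, "tz": -0.0005, "tx": 0.0, "ty": 0, "wz": 0, "jaw": 255}
    - {"wx": 0, "wy": 0, "tz": -0.001, "tx": 0, "ty": 0, "wz": 0, "jaw": 255}
    - {"wx": 0, "wy": 0, "tz": -0.001, "tx": 0, "ty": 0, "wz": 0, "jaw": 255}
    - {"wx": 0, "wy": 0, "tz": -0.001, "tx": 0, "ty": 0, "wz": 0, "jaw": 255}
    - {"wx": 0, "wy": 0, "tz": -0.001, "tx": 0, "ty": 0, "wz": 0, "jaw": 255}

```text
clock: 14.03
ee_pos: [0.4916, -0.0495, 0.1207]
tcp_rot: [0.706, 0.047, 0.706, -0.047]
contact_force: [-0.1, 0.9, 4.7]
width: 0.0005
```

>>> jog_arm:
  series:
    - {"wx": 0, "wy": 0, "tz": -0.0005, "tx": 0.0, "ty": 0, "wz": 0, "jaw": 255}
    - {"wx": 0, "wy": 0, "tz": -0.001, "tx": 0, "ty": 0, "wz": 0, "jaw": 255}
    - {"wx": 0, "wy": 0, "tz": -0.001, "tx": 0, "ty": 0, "wz": 0, "jaw": 255}
    - {"wx": 0, "wy": 0, "tz": -0.001, "tx": 0, "ty": 0, "wz": 0, "jaw": 255}
    - {"wx": 0, "wy": 0, "tz": -0.001, "tx": 0, "ty": 0, "wz": 0, "jaw": 255}

```text
clock: 14.45
ee_pos: [0.4916, -0.0495, 0.1197]
tcp_rot: [0.706, 0.047, 0.706, -0.047]
contact_force: [0.2, 0.2, 4.7]
width: 0.0003
```

>>> jog_arm:
  series:
    - {"wx": 0, "wy": 0, "tz": -0.0005, "tx": 0.0, "ty": 0, "wz": 0, "jaw": 255}
    - {"wx": 0, "wy": 0, "tz": -0.001, "tx": 0, "ty": 0, "wz": 0, "jaw": 255}
    - {"wx": 0, "wy": 0, "tz": -0.001, "tx": 0, "ty": 0, "wz": 0, "jaw": 255}
    - {"wx": 0, "wy": 0, "tz": -0.001, "tx": 0, "ty": 0, "wz": 0, "jaw": 255}
    - {"wx": 0, "wy": 0, "tz": -0.001, "tx": 0, "ty": 0, "wz": 0, "jaw": 255}

```text
clock: 14.87
ee_pos: [0.4916, -0.0494, 0.1187]
tcp_rot: [0.706, 0.047, 0.706, -0.047]
contact_force: [-0.0, 1.0, 4.8]
width: 0.0005
```

>>> jog_arm:
  series:
    - {"wx": 0, "wy": 0, "tz": -0.0005, "tx": 0.0, "ty": 0, "wz": 0, "jaw": 255}
    - {"wx": 0, "wy": 0, "tz": -0.001, "tx": 0, "ty": 0, "wz": 0, "jaw": 255}
    - {"wx": 0, "wy": 0, "tz": -0.001, "tx": 0, "ty": 0, "wz": 0, "jaw": 255}
    - {"wx": 0, "wy": 0, "tz": -0.001, "tx": 0, "ty": 0, "wz": 0, "jaw": 255}
    - {"wx": 0, "wy": 0, "tz": -0.001, "tx": 0, "ty": 0, "wz": 0, "jaw": 255}

```text
clock: 15.28
ee_pos: [0.4916, -0.0495, 0.1177]
tcp_rot: [0.706, 0.047, 0.706, -0.047]
contact_force: [0.2, 0.4, 3.5]
width: 0.0002
```

>>> jog_arm:
  series:
    - {"wx": 0, "wy": 0, "tz": -0.0005, "tx": 0.0, "ty": 0, "wz": 0, "jaw": 255}
    - {"wx": 0, "wy": 0, "tz": -0.001, "tx": 0, "ty": 0, "wz": 0, "jaw": 255}
    - {"wx": 0, "wy": 0, "tz": -0.001, "tx": 0, "ty": 0, "wz": 0, "jaw": 255}
    - {"wx": 0, "wy": 0, "tz": -0.001, "tx": 0, "ty": 0, "wz": 0, "jaw": 255}
    - {"wx": 0, "wy": 0, "tz": -0.001, "tx": 0, "ty": 0, "wz": 0, "jaw": 255}

```text
clock: 15.7
ee_pos: [0.4916, -0.0495, 0.1167]
tcp_rot: [0.706, 0.047, 0.706, -0.047]
contact_force: [-0.1, 0.0, 5.3]
width: 0.0007
```

>>> jog_arm:
  series:
    - {"wx": 0, "wy": 0, "tz": -0.0005, "tx": 0.0, "ty": 0, "wz": 0, "jaw": 255}
    - {"wx": 0, "wy": 0, "tz": -0.001, "tx": 0, "ty": 0, "wz": 0, "jaw": 255}
    - {"wx": 0, "wy": 0, "tz": -0.001, "tx": 0, "ty": 0, "wz": 0, "jaw": 255}
    - {"wx": 0, "wy": 0, "tz": -0.001, "tx": 0, "ty": 0, "wz": 0, "jaw": 255}
    - {"wx": 0, "wy": 0, "tz": -0.001, "tx": 0, "ty": 0, "wz": 0, "jaw": 255}

```text
clock: 16.12
ee_pos: [0.4916, -0.0495, 0.1157]
tcp_rot: [0.706, 0.047, 0.706, -0.047]
contact_force: [0.4, 0.8, 4.4]
width: 0.0002
```

>>> jog_arm:
  series:
    - {"wx": 0, "wy": 0, "tz": -0.0005, "tx": 0.0, "ty": 0, "wz": 0, "jaw": 255}
    - {"wx": 0, "wy": 0, "tz": -0.001, "tx": 0, "ty": 0, "wz": 0, "jaw": 255}
    - {"wx": 0, "wy": 0, "tz": -0.001, "tx": 0, "ty": 0, "wz": 0, "jaw": 255}
    - {"wx": 0, "wy": 0, "tz": -0.001, "tx": 0, "ty": 0, "wz": 0, "jaw": 255}
    - {"wx": 0, "wy": 0, "tz": -0.001, "tx": 0, "ty": 0, "wz": 0, "jaw": 255}

```text
clock: 16.53
ee_pos: [0.4916, -0.0495, 0.1147]
tcp_rot: [0.706, 0.047, 0.706, -0.047]
contact_force: [-0.8, 0.9, 4.3]
width: 0.0002
```

>>> jog_arm:
  series:
    - {"wx": 0, "wy": 0, "tz": -0.0005, "tx": 0.0, "ty": 0, "wz": 0, "jaw": 255}
    - {"wx": 0, "wy": 0, "tz": -0.001, "tx": 0, "ty": 0, "wz": 0, "jaw": 255}
    - {"wx": 0, "wy": 0, "tz": -0.001, "tx": 0, "ty": 0, "wz": 0, "jaw": 255}
    - {"wx": 0, "wy": 0, "tz": -0.001, "tx": 0, "ty": 0, "wz": 0, "jaw": 255}
    - {"wx": 0, "wy": 0, "tz": -0.001, "tx": 0, "ty": 0, "wz": 0, "jaw": 255}

```text
clock: 16.95
ee_pos: [0.4916, -0.0494, 0.1137]
tcp_rot: [0.706, 0.047, 0.706, -0.047]
contact_force: [-0.4, 1.3, 4.1]
width: 0.0005
```

>>> jog_arm:
  series:
    - {"wx": 0, "wy": 0, "tz": -0.0005, "tx": 0.0, "ty": 0, "wz": 0, "jaw": 255}
    - {"wx": 0, "wy": 0, "tz": -0.001, "tx": 0, "ty": 0, "wz": 0, "jaw": 255}
    - {"wx": 0, "wy": 0, "tz": -0.001, "tx": 0, "ty": 0, "wz": 0, "jaw": 255}
    - {"wx": 0, "wy": 0, "tz": -0.001, "tx": 0, "ty": 0, "wz": 0, "jaw": 255}
    - {"wx": 0, "wy": 0, "tz": -0.001, "tx": 0, "ty": 0, "wz": 0, "jaw": 255}

```text
clock: 17.37
ee_pos: [0.4916, -0.0495, 0.1127]
tcp_rot: [0.706, 0.047, 0.706, -0.047]
contact_force: [0.3, 1.6, 5.8]
width: 0.0002
```

>>> jog_arm:
  series:
    - {"wx": 0, "wy": 0, "tz": -0.0005, "tx": 0.0, "ty": 0, "wz": 0, "jaw": 255}
    - {"wx": 0, "wy": 0, "tz": -0.001, "tx": 0, "ty": 0, "wz": 0, "jaw": 255}
    - {"wx": 0, "wy": 0, "tz": -0.001, "tx": 0, "ty": 0, "wz": 0, "jaw": 255}
    - {"wx": 0, "wy": 0, "tz": -0.001, "tx": 0, "ty": 0, "wz": 0, "jaw": 255}
    - {"wx": 0, "wy": 0, "tz": -0.001, "tx": 0, "ty": 0, "wz": 0, "jaw": 255}

```text
clock: 17.78
ee_pos: [0.4916, -0.0495, 0.1117]
tcp_rot: [0.706, 0.047, 0.706, -0.047]
contact_force: [-0.2, 2.4, 5.8]
width: 0.0005
```

>>> jog_arm:
  series:
    - {"wx": 0, "wy": 0, "tz": -0.0005, "tx": 0.0, "ty": 0, "wz": 0, "jaw": 255}
    - {"wx": 0, "wy": 0, "tz": -0.001, "tx": 0, "ty": 0, "wz": 0, "jaw": 255}
    - {"wx": 0, "wy": 0, "tz": -0.001, "tx": 0, "ty": 0, "wz": 0, "jaw": 255}
    - {"wx": 0, "wy": 0, "tz": -0.001, "tx": 0, "ty": 0, "wz": 0, "jaw": 255}
    - {"wx": 0, "wy": 0, "tz": -0.001, "tx": 0, "ty": 0, "wz": 0, "jaw": 255}

```text
clock: 18.2
ee_pos: [0.4916, -0.0495, 0.1108]
tcp_rot: [0.706, 0.047, 0.706, -0.047]
contact_force: [0.2, 0.8, 6.0]
width: 0.0003
```

>>> jog_arm:
  series:
    - {"wx": 0, "wy": 0, "tz": -0.0005, "tx": 0.0, "ty": 0, "wz": 0, "jaw": 255}
    - {"wx": 0, "wy": 0, "tz": -0.001, "tx": 0, "ty": 0, "wz": 0, "jaw": 255}
    - {"wx": 0, "wy": 0, "tz": -0.001, "tx": 0, "ty": 0, "wz": 0, "jaw": 255}
    - {"wx": 0, "wy": 0, "tz": -0.001, "tx": 0, "ty": 0, "wz": 0, "jaw": 255}
    - {"wx": 0, "wy": 0, "tz": -0.001, "tx": 0, "ty": 0, "wz": 0, "jaw": 255}

```text
clock: 18.62
ee_pos: [0.4916, -0.0494, 0.1098]
tcp_rot: [0.706, 0.047, 0.706, -0.047]
contact_force: [-0.0, 0.8, 5.3]
width: 0.0004
```

>>> jog_arm:
  series:
    - {"wx": 0, "wy": 0, "tz": -0.0005, "tx": 0.0, "ty": 0, "wz": 0, "jaw": 255}
    - {"wx": 0, "wy": 0, "tz": -0.001, "tx": 0, "ty": 0, "wz": 0, "jaw": 255}
    - {"wx": 0, "wy": 0, "tz": -0.001, "tx": 0, "ty": 0, "wz": 0, "jaw": 255}
    - {"wx": 0, "wy": 0, "tz": -0.001, "tx": 0, "ty": 0, "wz": 0, "jaw": 255}
    - {"wx": 0, "wy": 0, "tz": -0.001, "tx": 0, "ty": 0, "wz": 0, "jaw": 255}

```text
clock: 19.03
ee_pos: [0.4917, -0.0494, 0.109]
tcp_rot: [0.706, 0.047, 0.705, -0.047]
contact_force: [-0.6, 1.0, 8.4]
width: 0.0004
```

>>> jog_arm:
  series:
    - {"wx": 0, "wy": 0, "tz": -0.0005, "tx": 0.0, "ty": 0, "wz": 0, "jaw": 255}
    - {"wx": 0, "wy": 0, "tz": -0.001, "tx": 0, "ty": 0, "wz": 0, "jaw": 255}
    - {"wx": 0, "wy": 0, "tz": -0.001, "tx": 0, "ty": 0, "wz": 0, "jaw": 255}
    - {"wx": 0, "wy": 0, "tz": -0.001, "tx": 0, "ty": 0, "wz": 0, "jaw": 255}
    - {"wx": 0, "wy": 0, "tz": -0.001, "tx": 0, "ty": 0, "wz": 0, "jaw": 255}

```text
clock: 19.45
ee_pos: [0.4918, -0.0494, 0.1082]
tcp_rot: [0.706, 0.047, 0.705, -0.047]
contact_force: [0.0, 1.8, 9.5]
width: 0.0003
```

The pawl resistance is rising, so I'll go one call at a time.

>>> jog_arm:
  series:
    - {"wx": 0, "wy": 0, "tz": -0.0005, "tx": 0.0, "ty": 0, "wz": 0, "jaw": 255}
    - {"wx": 0, "wy": 0, "tz": -0.001, "tx": 0, "ty": 0, "wz": 0, "jaw": 255}
    - {"wx": 0, "wy": 0, "tz": -0.001, "tx": 0, "ty": 0, "wz": 0, "jaw": 255}
    - {"wx": 0, "wy": 0, "tz": -0.001, "tx": 0, "ty": 0, "wz": 0, "jaw": 255}
    - {"wx": 0, "wy": 0, "tz": -0.001, "tx": 0, "ty": 0, "wz": 0, "jaw": 255}

```text
clock: 19.87
ee_pos: [0.491, -0.0495, 0.1063]
tcp_rot: [0.705, 0.047, 0.706, -0.047]
contact_force: [-0.3, 0.1, 0.4]
width: 0.0004
```

Force dropped to 0.4 N: that was the click. It catches 2–3 mm further on, so I'll use small steps to the firm stop.

>>> jog_arm:
  series:
    - {"wx": 0, "wy": 0, "tz": -0.0005, "tx": 0.0, "ty": 0, "wz": 0, "jaw": 255}
    - {"wx": 0, "wy": 0, "tz": -0.001, "tx": 0, "ty": 0, "wz": 0, "jaw": 255}
    - {"wx": 0, "wy": 0, "tz": -0.001, "tx": 0, "ty": 0, "wz": 0, "jaw": 255}
    - {"wx": 0, "wy": 0, "tz": -0.001, "tx": 0, "ty": 0, "wz": 0, "jaw": 255}
    - {"wx": 0, "wy": 0, "tz": -0.001, "tx": 0, "ty": 0, "wz": 0, "jaw": 255}

```text
clock: 20.28
ee_pos: [0.4913, -0.0495, 0.1056]
tcp_rot: [0.705, 0.047, 0.706, -0.047]
contact_force: [-0.2, 0.5, 1.9]
width: 0.0004
```

>>> jog_arm:
  series:
    - {"wx": 0, "wy": 0, "tz": -0.0005, "tx": 0.0, "ty": 0, "wz": 0, "jaw": 255}
    - {"wx": 0, "wy": 0, "tz": -0.0005, "tx": 0, "ty": 0, "wz": 0, "jaw": 255}
    - {"wx": 0, "wy": 0, "tz": -0.0005, "tx": 0, "ty": 0, "wz": 0, "jaw": 255}
    - {"wx": 0, "wy": 0, "tz": -0.0005, "tx": 0, "ty": 0, "wz": 0, "jaw": 255}
    - {"wx": 0, "wy": 0, "tz": -0.0005, "tx": 0, "ty": 0, "wz": 0, "jaw": 255}

```text
clock: 20.7
ee_pos: [0.4916, -0.0495, 0.1052]
tcp_rot: [0.706, 0.047, 0.706, -0.047]
contact_force: [-1.8, 1.0, 3.3]
width: 0.0004
```

>>> jog_arm:
  series:
    - {"wx": 0, "wy": 0, "tz": -0.0005, "tx": 0.0, "ty": 0, "wz": 0, "jaw": 255}
    - {"wx": 0, "wy": 0, "tz": -0.0005, "tx": 0, "ty": 0, "wz": 0, "jaw": 255}
    - {"wx": 0, "wy": 0, "tz": -0.0005, "tx": 0, "ty": 0, "wz": 0, "jaw": 255}
    - {"wx": 0, "wy": 0, "tz": -0.0005, "tx": 0, "ty": 0, "wz": 0, "jaw": 255}
    - {"wx": 0, "wy": 0, "tz": -0.0005, "tx": 0, "ty": 0, "wz": 0, "jaw": 255}

```text
clock: 21.12
ee_pos: [0.4918, -0.0495, 0.1048]
tcp_rot: [0.706, 0.047, 0.705, -0.047]
contact_force: [-0.9, 1.1, 5.1]
width: 0.0006
```

>>> jog_arm:
  series:
    - {"wx": 0, "wy": 0, "tz": -0.0005, "tx": 0.0, "ty": 0, "wz": 0, "jaw": 255}
    - {"wx": 0, "wy": 0, "tz": -0.0005, "tx": 0, "ty": 0, "wz": 0, "jaw": 255}
    - {"wx": 0, "wy": 0, "tz": -0.0005, "tx": 0, "ty": 0, "wz": 0, "jaw": 255}
    - {"wx": 0, "wy": 0, "tz": -0.0005, "tx": 0, "ty": 0, "wz": 0, "jaw": 255}
    - {"wx": 0, "wy": 0, "tz": -0.0005, "tx": 0, "ty": 0, "wz": 0, "jaw": 255}

```text
clock: 21.53
ee_pos: [0.4918, -0.0495, 0.1044]
tcp_rot: [0.706, 0.047, 0.705, -0.047]
contact_force: [-1.2, 0.6, 4.9]
width: 0.0007
```

>>> jog_arm:
  series:
    - {"wx": 0, "wy": 0, "tz": -0.0005, "tx": 0.0, "ty": 0, "wz": 0, "jaw": 255}
    - {"wx": 0, "wy": 0, "tz": -0.0005, "tx": 0, "ty": 0, "wz": 0, "jaw": 255}
    - {"wx": 0, "wy": 0, "tz": -0.0005, "tx": 0, "ty": 0, "wz": 0, "jaw": 255}
    - {"wx": 0, "wy": 0, "tz": -0.0005, "tx": 0, "ty": 0, "wz": 0, "jaw": 255}
    - {"wx": 0, "wy": 0, "tz": -0.0005, "tx": 0, "ty": 0, "wz": 0, "jaw": 255}

```text
clock: 21.95
ee_pos: [0.4919, -0.0495, 0.1039]
tcp_rot: [0.706, 0.047, 0.705, -0.047]
contact_force: [-2.1, 0.2, 5.1]
width: 0.0004
```

>>> jog_arm:
  series:
    - {"wx": 0, "wy": 0, "tz": -0.0005, "tx": 0.0, "ty": 0, "wz": 0, "jaw": 255}
    - {"wx": 0, "wy": 0, "tz": -0.0005, "tx": 0, "ty": 0, "wz": 0, "jaw": 255}
    - {"wx": 0, "wy": 0, "tz": -0.0005, "tx": 0, "ty": 0, "wz": 0, "jaw": 255}
    - {"wx": 0, "wy": 0, "tz": -0.0005, "tx": 0, "ty": 0, "wz": 0, "jaw": 255}
    - {"wx": 0, "wy": 0, "tz": -0.0005, "tx": 0, "ty": 0, "wz": 0, "jaw": 255}

```text
clock: 22.37
ee_pos: [0.492, -0.0495, 0.1036]
tcp_rot: [0.706, 0.047, 0.705, -0.047]
contact_force: [-2.1, 0.5, 6.6]
width: 0.0006
```

>>> jog_arm:
  series:
    - {"wx": 0, "wy": 0, "tz": -0.0005, "tx": 0.0, "ty": 0, "wz": 0, "jaw": 255}
    - {"wx": 0, "wy": 0, "tz": -0.0005, "tx": 0, "ty": 0, "wz": 0, "jaw": 255}
    - {"wx": 0, "wy": 0, "tz": -0.0005, "tx": 0, "ty": 0, "wz": 0, "jaw": 255}
    - {"wx": 0, "wy": 0, "tz": -0.0005, "tx": 0, "ty": 0, "wz": 0, "jaw": 255}
    - {"wx": 0, "wy": 0, "tz": -0.0005, "tx": 0, "ty": 0, "wz": 0, "jaw": 255}

```text
clock: 22.78
ee_pos: [0.4921, -0.0494, 0.1033]
tcp_rot: [0.706, 0.047, 0.705, -0.047]
contact_force: [-2.8, 0.4, 9.3]
width: 0.0005
```

>>> jog_arm:
  series:
    - {"wx": 0, "wy": 0, "tz": -0.0005, "tx": 0.0, "ty": 0, "wz": 0, "jaw": 255}
    - {"wx": 0, "wy": 0, "tz": -0.0005, "tx": 0, "ty": 0, "wz": 0, "jaw": 255}
    - {"wx": 0, "wy": 0, "tz": -0.0005, "tx": 0, "ty": 0, "wz": 0, "jaw": 255}
    - {"wx": 0, "wy": 0, "tz": -0.0005, "tx": 0, "ty": 0, "wz": 0, "jaw": 255}
    - {"wx": 0, "wy": 0, "tz": -0.0005, "tx": 0, "ty": 0, "wz": 0, "jaw": 255}

```text
clock: 23.2
ee_pos: [0.4922, -0.0494, 0.1029]
tcp_rot: [0.706, 0.047, 0.705, -0.047]
contact_force: [-2.3, 1.9, 11.4]
width: 0.0003
```

>>> jog_arm:
  series:
    - {"wx": 0, "wy": 0, "tz": -0.0003, "tx": 0.0, "ty": 0, "wz": 0, "jaw": 255}
    - {"wx": 0, "wy": 0, "tz": -0.0003, "tx": 0, "ty": 0, "wz": 0, "jaw": 255}
    - {"wx": 0, "wy": 0, "tz": -0.0003, "tx": 0, "ty": 0, "wz": 0, "jaw": 255}
    - {"wx": 0, "wy": 0, "tz": -0.0003, "tx": 0, "ty": 0, "wz": 0, "jaw": 255}
    - {"wx": 0, "wy": 0, "tz": -0.0003, "tx": 0, "ty": 0, "wz": 0, "jaw": 255}

```text
clock: 23.62
ee_pos: [0.4923, -0.0494, 0.1028]
tcp_rot: [0.706, 0.047, 0.705, -0.047]
contact_force: [-2.0, 0.7, 13.4]
width: 0.0004
```

>>> jog_arm:
  series:
    - {"wx": 0, "wy": 0, "tz": -0.0002, "tx": 0.0, "ty": 0, "wz": 0, "jaw": 255}
    - {"wx": 0, "wy": 0, "tz": -0.0002, "tx": 0, "ty": 0, "wz": 0, "jaw": 255}
    - {"wx": 0, "wy": 0, "tz": -0.0002, "tx": 0, "ty": 0, "wz": 0, "jaw": 255}
    - {"wx": 0, "wy": 0, "tz": -0.0002, "tx": 0, "ty": 0, "wz": 0, "jaw": 255}
    - {"wx": 0, "wy": 0, "tz": -0.0002, "tx": 0, "ty": 0, "wz": 0, "jaw": 255}

```text
clock: 24.03
ee_pos: [0.4923, -0.0494, 0.1027]
tcp_rot: [0.706, 0.047, 0.705, -0.047]
contact_force: [-3.0, 2.4, 13.9]
width: 0.0003
```

>>> jog_arm:
  series:
    - {"wx": 0, "wy": 0, "tz": -0.0002, "tx": 0.0, "ty": 0, "wz": 0, "jaw": 255}
    - {"wx": 0, "wy": 0, "tz": -0.0002, "tx": 0, "ty": 0, "wz": 0, "jaw": 255}
    - {"wx": 0, "wy": 0, "tz": -0.0002, "tx": 0, "ty": 0, "wz": 0, "jaw": 255}
    - {"wx": 0, "wy": 0, "tz": -0.0002, "tx": 0, "ty": 0, "wz": 0, "jaw": 255}
    - {"wx": 0, "wy": 0, "tz": -0.0002, "tx": 0, "ty": 0, "wz": 0, "jaw": 255}

```text
clock: 24.45
ee_pos: [0.4923, -0.0494, 0.1026]
tcp_rot: [0.706, 0.047, 0.705, -0.047]
contact_force: [-3.3, 0.7, 15.3]
width: 0.0006
```

>>> jog_arm:
  series:
    - {"wx": 0, "wy": 0, "tz": -0.0001, "tx": 0.0, "ty": 0, "wz": 0, "jaw": 255}
    - {"wx": 0, "wy": 0, "tz": -0.0001, "tx": 0, "ty": 0, "wz": 0, "jaw": 255}
    - {"wx": 0, "wy": 0, "tz": -0.0001, "tx": 0, "ty": 0, "wz": 0, "jaw": 255}
    - {"wx": 0, "wy": 0, "tz": -0.0001, "tx": 0, "ty": 0, "wz": 0, "jaw": 255}
    - {"wx": 0, "wy": 0, "tz": -0.0001, "tx": 0, "ty": 0, "wz": 0, "jaw": 255}

```text
clock: 24.87
ee_pos: [0.4923, -0.0494, 0.1025]
tcp_rot: [0.706, 0.047, 0.705, -0.047]
contact_force: [-2.7, 1.7, 16.3]
width: 0.0008
```

Firm stop at about 16 N. Letting go slowly, to feel whether the shackle follows the fingers up.

>>> jog_arm:
  series:
    - {"wx": 0, "wy": 0, "tz": 0.001, "tx": 0.0, "ty": 0, "wz": 0, "jaw": 255}
    - {"wx": 0, "wy": 0, "tz": 0.002, "tx": 0, "ty": 0, "wz": 0, "jaw": 255}
    - {"wx": 0, "wy": 0, "tz": 0.003, "tx": 0, "ty": 0, "wz": 0, "jaw": 255}
    - {"wx": 0, "wy": 0, "tz": 0.004, "tx": 0, "ty": 0, "wz": 0, "jaw": 255}
    - {"wx": 0, "wy": 0, "tz": 0.005, "tx": 0, "ty": 0, "wz": 0, "jaw": 255}

```text
clock: 25.28
ee_pos: [0.4916, -0.0495, 0.1063]
tcp_rot: [0.706, 0.047, 0.705, -0.047]
contact_force: [0.1, -0.5, -0.1]
width: 0.0002
```

>>> jog_arm:
  series:
    - {"wx": 0, "wy": 0, "tz": 0.01, "tx": 0.0, "ty": 0, "wz": 0, "jaw": 255}
    - {"wx": 0, "wy": 0, "tz": 0.03, "tx": 0, "ty": 0, "wz": 0, "jaw": 255}
    - {"wx": 0, "wy": 0, "tz": 0.06, "tx": 0, "ty": 0, "wz": 0, "jaw": 255}
    - {"wx": 0, "wy": 0, "tz": 0.1, "tx": 0, "ty": 0, "wz": 0, "jaw": 255}
    - {"wx": 0, "wy": 0, "tz": 0.13, "tx": 0, "ty": 0, "wz": 0, "jaw": 255}

```text
clock: 25.7
ee_pos: [0.4917, -0.0495, 0.2391]
tcp_rot: [0.706, 0.047, 0.705, -0.047]
contact_force: [1.0, 0.0, -0.5]
width: 0.0005
```

```bash
python3 -c "
from h import *
s=st()
I=r.grab_frame('side');cv2.imwrite('pics/side8.png',cv2.resize(I[180:300,225:355],None,fx=5,fy=5,interpolation=cv2.INTER_CUBIC))
I=r.grab_frame('scene');cv2.imwrite('pics/scene8.png',I);cv2.imwrite('pics/scene8c.png',cv2.resize(I[145:245,230:350],None,fx=6,fy=6,interpolation=cv2.INTER_CUBIC))
"
```

```text
t 25.7 tcp [ 0.4917 -0.0495  0.2391] x [ 0.001 -0.    -1.   ] jawyaw 82.4 F [ 1.04  0.02 -0.5 ] w 0.0005 q [-0.12  0.21  1.9  -0.    1.03 -1.56]
```

View pics/side8.png

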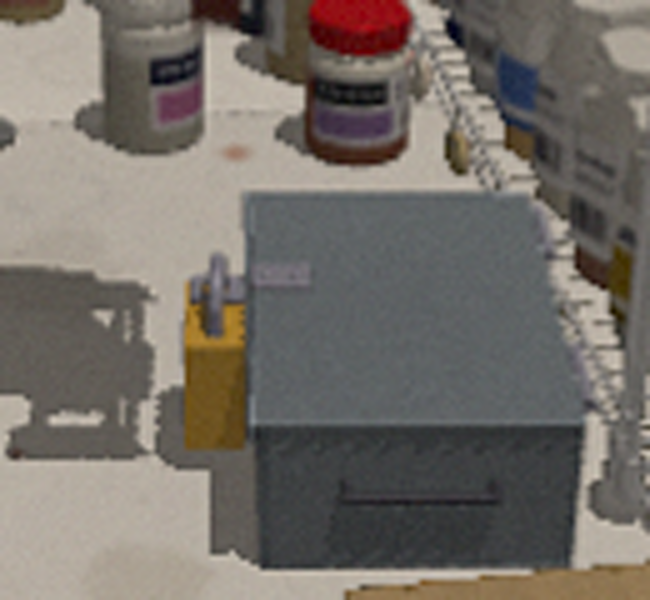

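View pics/scene8c.png

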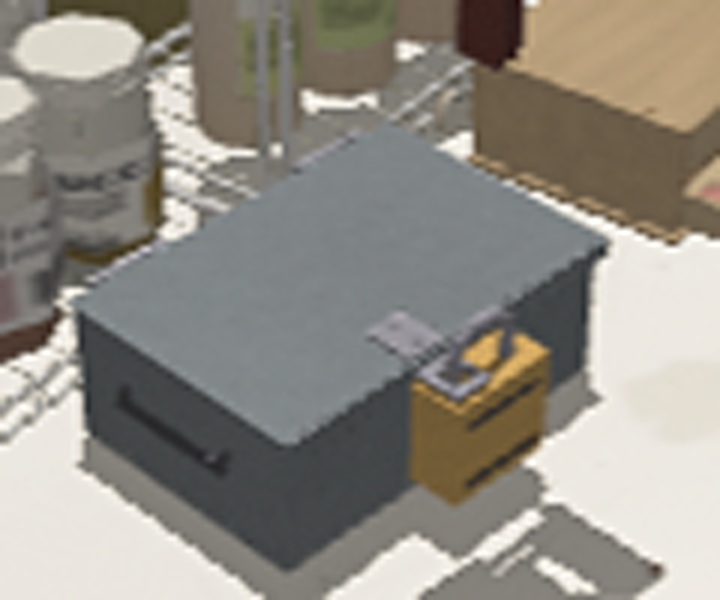

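View pics/scene8.png

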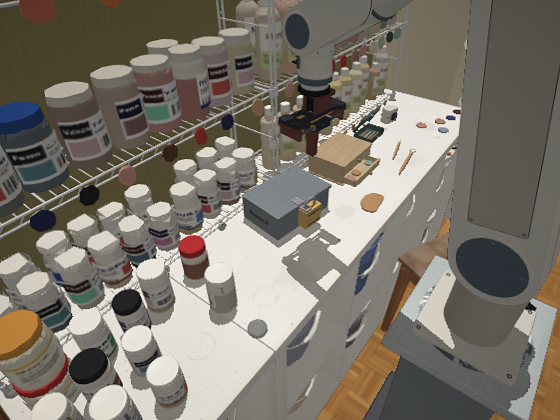

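The shackle is staying down through the eye at (480,350) in the scene crop, and the jars, tile and rib are where they were. Handing in.

```bash
python3 -c "
from h import *
print(r.job_done())"
```

```text
the job is handed in; nothing more can be done
None
```

The box is locked and the job was handed in at about 25.8 s of the 51 s allowed.

- **Lid:** I pushed it shut along its arc and pressed until it seated at about 15 N. The pictures afterwards show the eye plate lying over the lock's hole.
- **Shackle swing:** I pinched the bow and swung it round. The wrist picture put the bar within about 0.5 mm of the eye's centre line.
- **Pressing:** I pressed from above with shut fingers.
  - The pawl resistance rose to at least 9.5 N, then dropped suddenly at about 29 mm depth.
  - The firm stop followed, and I stopped at 16.3 N, well below the 21 N where it begins to give.
- **Last checks:** After letting go, the fingers felt no force about 4 mm up. Both fixed cameras show the shackle down and through the eye, with the lid shut. In the scene picture the jars, tile and rib look where they were.

**Disagreement:** the wrist camera and the fixed cameras differed by about 2 mm on where the lock is. That is within the stated calibration and did not affect the result.

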